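Cap and lock an extraction port

TASK

Pick up the loose coupling cap, turn it so that its cam arms clear the pipe stubs, and push it by hand fully home onto the brass grooved adaptor on the duct while both orange cam arms are still open. Then swing the two cam arms fully down against the cap, one after the other, and let go. Leave everything else on the bench where it is.

Things in the scene. Friction and masses are not known exactly. Their poses are not given: they have to be found in the camera images.
- coupling_mid (a point): Loose aluminium coupling cap, 0.3 to 0.5 kg, mouth-down: octagonal body 55 mm across flats, 50 mm tall, closed roof. Point on its axis, half-way up (25 mm above its mouth); z up through the roof. The flats at +x and -x are free to grasp from above; orange cam arms are hinged on the +y and -y sides and reach 85 mm from the axis when open. Bore 46 mm wide, 42 mm deep. Half-turn symmetric.
- adaptor_top (a point): Centre of the brass adaptor's top face, 98 mm above the bench; fixed upright post, lip diameter 42 (height 88 to 98 mm, 4 mm chamfer on top), groove diameter 28 below it. z up; x along the grey duct box it stands on (250 long, 56 wide, 50 mm tall). Fully home, the coupling's roof bears on this face: its mid point is 17 mm below this point, its roof top 106 mm above the bench.
- stub_p (a point): Centre of the top of the red-capped pipe stub (diameter 50, 138 mm above the bench) fixed on the duct 100 mm from the adaptor on its +x side. The stubs leave room for open cam arms only along +y and -y of adaptor_top: keep the coupling's y axis along that y (either way round) to within about 20 degrees.
- stub_n (a point): The same for the stub 100 mm from the adaptor on its -x side.
- seal_pad (a joint): How far the blue sealing plug (diameter 24) in the adaptor's top is pressed down: 0 = 8 mm proud, 0.008 = flush. No spring: it stays where left, but takes about 12 N to move, more than the coupling's weight, so the coupling stops 8 mm high until it is pushed.
- hold_down: Fixed red-knobbed hold-down clamp standing on the bench between the work spots, diameter 40, 124 mm tall; origin under its middle. An obstacle.
- pin_a (a point): Hinge pin of cam arm a, on the coupling's +y side: 33 mm from the coupling's axis, 2 mm above its mid point, pin along the coupling's x.
- pin_b (a point): The same for cam arm b, on the coupling's -y side.
- cam_a (a joint): Angle of cam arm a about its pin: 0 = closed, lever down along the body; 1.57 = level, pointing straight out; 2.1 = fully open, 30 degrees above level. Orange lever 14 mm wide, 7 mm thick, leaning out 9 degrees when closed (outer face 10 mm outside the pin, 40 mm below it). Stays where left; about 2 N at its end moves it. Closing swings its lobe under the adaptor's lip.
- cam_b (a joint): The same for cam arm b.
- cam_a_tip (a point): Middle of the flared end of cam arm a (a cross roll of diameter 10, 14 mm long), 50 mm from its pin; when closed, 9 mm outside the pin.
- cam_b_tip (a point): The same for cam arm b.
- torch: black hand torch lying down, 110 x 30 x 30 mm; origin under its middle, x along it. Bystander.
- wax_tin: yellow wax tin with steel lid, diameter 46, 40 mm tall, near the duct; origin under its middle. Bystander.
- toe_clamp: small steel toe clamp, 36 x 30 mm, 38 mm tall, near the duct; origin under its middle. Bystander.
- safety_glasses: clear safety glasses standing on lenses and temples, 137 mm wide, 88 mm deep, 47 mm tall; origin under the middle of the lenses, temples towards +x of it. Bystander.

How it is judged:
On the way, in this order (a step that is already met when the one before it is completed fails the run):
1. the coupling is pushed by hand fully home on the adaptor (within 2.5 mm), with both cam arms still open (over 0.8 rad) (z of coupling_mid in the frame of adaptor_top between -0.021 and -0.0145 m and horizontal distance between coupling_mid and adaptor_top below 0.005 m and angle between the z axis of coupling_mid and the z axis of adaptor_top, either way round below 0.08 rad and value of joint each of cam_a, cam_b above 0.8 rad and contact force between the fingers and coupling above 1 N), for 0.1 s.
2. one cam arm is fully down (under 0.15 rad) while the other is still open (over 0.8 rad), the coupling still home (z of coupling_mid in the frame of adaptor_top between -0.021 and -0.0145 m and horizontal distance between coupling_mid and adaptor_top below 0.005 m and angle between the z axis of coupling_mid and the z axis of adaptor_top, either way round below 0.08 rad and ((value of joint cam_a below 0.15 rad and value of joint cam_b above 0.8 rad) or (value of joint cam_b below 0.15 rad and value of joint cam_a above 0.8 rad))), for 0.1 s.
At the end, for the whole second after the job is handed in: The coupling is fully home on the adaptor (mid point 14.5 to 21 mm below the adaptor's top, within 5 mm of its axis, upright within 0.08 rad), both cam arms are down (under 0.15 rad), and the robot has let go (z of coupling_mid in the frame of adaptor_top between -0.021 and -0.0145 m and horizontal distance between coupling_mid and adaptor_top below 0.005 m and angle between the z axis of coupling_mid and the z axis of adaptor_top, either way round below 0.08 rad and value of joint each of cam_a, cam_b below 0.15 rad); the robot touches nothing.
It fails at once if a bystander (torch, wax tin, toe clamp or safety glasses) is moved by more than 30 mm (distance of any of torch, wax_tin, toe_clamp, safety_glasses from where it was at the start of the episode above 0.03 m).
It also fails if it takes over 69 s, if anything falls off the work surface, if the arm or the gripper's body presses on something with over 40 N, if the wrist force passes 120 N, or if a joint passes its speed limit or range.

ROBOT

A 6-joint arm with a two-finger parallel gripper is mounted at the origin on the work surface. World frame = base frame: x ahead of the robot, y to its left, z up, the work surface at z = 0. Lengths are in m, angles in rad, forces in N, time in s.
With the tool pointing down it reaches from about 0.25 to 0.775 m from the base axis. Payload 4 kg.
Tool frame: the origin (TCP) lies at the centre of the arm's flange, where the gripper is bolted on; the fingertips stand ahead of it and the grasp point (between the pads) lies 180 mm ahead of it (robot.tcp_to_tips is the z of the fingertips in the tool frame, in m); z points along the fingers, y is the direction in which the jaws open and shut (so a half turn about z gives the same grasp; the last joint's range is limited). The gripper opens to 94 mm and grips with 3 to 60 N. Pads are 16 mm wide; open, the fingers measure 119 mm over their backs; the gripper's body (75 mm by 177 mm) begins 78 mm behind the grasp point.
Start: joints at [1.142, 0.087, 1.371, -0, 1.684, -0.103], TCP at [0.176, 0.521, 0.405] pointing down, gripper open.
Joint ranges: [-3.1, 3.1], [-0.76, 2.03], [0.27, 2.55], [-1.08, 4.22], [0.17, 2.65], [-2.57, 2.57]. Speed limits (rad/s): [2.79, 2.79, 3.14, 3.14, 3.14, 3.14].

INTERFACE

Orientations are given as [roll, pitch, yaw] about the fixed x, y, z axes, in that order (R = Rz(yaw) Ry(pitch) Rx(roll)).
In Python, from bench import robot gives the robot as it stands.
- The arm moves only by the tool move_arm, never from a script. Its argument "increments" is a list that holds one entry, the list of rows, each a list of 7 numbers: the opening, from 0 (shut) to 1 (fully open), then the shift along the tool's x, y, z as a fraction of full scale, then the turn, a rotation vector about the tool's x, y, z as a fraction of full scale. In form: [[[jaw, dx, dy, dz, rx, ry, rz], ...]]. A call has 1 to 8 rows; each row is the pose to reach, as a shift and turn from the pose commanded when the call began, along the tool's axes at that moment; what a row does not reach only later rows make up. Full scale, the value 1, is 0.1 m for a shift and pi/2 rad for a turn. A row lasts 1/12 s, in which the tool goes at most 41.7 mm and 7.16 degrees, less where a joint would pass 70% of its speed; a pose out of reach is approached as far as the arm can. A call with a number of a shift or a turn outside -1 to 1 is refused whole. A call with a gripper value outside its range is refused whole. The fingers move at their own pace and stop on an object; the grip force is fixed at half the most. Time passes only in rows, so rows that repeat a pose let the fingers close. It gives the time, the measured TCP pose, the force and the opening at its end, in the units of the state.
- robot.get_obs(): the state, without advancing time (a new reading comes with each control period).
- robot.snapshot(name): name is "scene" or "top" or "wrist"; returns (picture, depth): 400x640x3 uint8, red, green, blue; 400x640 float32, m along the optical axis (not along the pixel's ray), 0 where there is no reading.
- robot.camera_params(name): a dict with "mtx" (3x3 intrinsics, pixels), "k1" (the pictures are not rectified: a ray, as slopes to the right and down, at radius r is drawn at 1 + k1 r^2 times it, then the intrinsics apply), "R" (3x3) and "t" (3): a world point X has camera coordinates R X + t. Camera axes: x right, y down, z forward; pixel columns grow to the right and rows downward; lengths in m; the calibration is good to about 2 mm. A picture is of the moment at which its call begins: read the wrist's pose just before it. camera_params takes no time and is no camera call; for the wrist camera it gives the pose at the moment of the call.
- robot.close_job(): hands the job in, once; it reports no verdict.
The state is a dict: "time": time; "joint_positions": joint angles; "qvel": joint speeds; "joint_torque": joint torques, N m; "tool_pos": TCP position; "ee_rot": TCP orientation; "wrist_force": force on the tool from outside, world axes, zero at the start; "wrist_torque": the same for the moment, N m; "width": finger opening in m.
Only numpy, scipy, OpenCV 4.12 (cv2) and the standard library are available. Lean on these libraries where they do the work, as an engineer would, in place of code of your own. Each camera call takes 0.05 s, during which the arm holds its last target.

## Working session

There is one attempt and no reset: what is moved stays moved. The work goes in short steps, Python scripts to look and compute and a tool call to move; the robot and the scene stay as the last step left them, time stands still between calls to the robot, and variables do not carry over. Pictures are saved under pics/ and viewed, and the job is handed in when it is done.

Besides the shell and the picture viewer there is one more tool, called after "Emit:" by a JSON object that holds its "name" and its "arguments", one argument or row to a line. move_arm: Moves the arm, as the interface text tells. Its arguments: {"type":"object","properties":{"increments":{"type":"array","items":{"type":"array","items":{"type":"array","items":{"type":"number","minimum":-1,"maximum":1}}}}},"required":["increments"]}

```bash
mkdir -p pics; ls; cat > h.py <<'E'
import numpy as np, cv2
from bench import robot
def snap(n,tag):
    p=robot.camera_params(n); im,d=robot.snapshot(n)
    cv2.imwrite(f'pics/{tag}.png',im[:,:,::-1]); np.savez(f'pics/{tag}.npz',im=im,d=d,**{k:np.array(p[k]) for k in('mtx','k1','R','t')})
    return im,d,p
def load(tag):
    z=np.load(f'pics/{tag}.npz'); return z['im'],z['d'],{k:z[k] for k in('mtx','k1','R','t')}
def ray(p,uv):
    k=float(p['k1']); K=np.array(p['mtx']); uv=np.atleast_2d(uv).astype(float)
    s=cv2.undistortPoints(uv.reshape(-1,1,2),K,np.array([k,0,0,0,0.])).reshape(-1,2)
    R=np.array(p['R']);t=np.array(p['t']).ravel()
    return -R.T@t, np.c_[s,np.ones(len(s))]@R
def onz(p,uv,z):
    c,d=ray(p,uv); return c+d*((z-c[2])/d[:,2])[:,None]
def cloud(d,p):
    v,u=np.mgrid[0:d.shape[0],0:d.shape[1]]
    c,r=ray(p,np.c_[u.ravel(),v.ravel()])
    return (c+r*d.reshape(-1,1)).reshape(*d.shape,3)
E
python3 - <<'E'
from h import *
print(robot.get_obs()); print(robot.tcp_to_tips)
for n in('scene','top','wrist'):
    p=robot.camera_params(n);print(n,p); snap(n,n+'0')
E
```

```text
pics
{'time': 0.0, 'joint_positions': array([ 1.14188534e+00,  8.79581176e-02,  1.37224220e+00,  2.46652087e-05,
        1.68358942e+00, -1.03119719e-01]), 'qvel': array([-0.00096274, -0.00157795,  0.0009493 ,  0.00050064, -0.00134342,
       -0.0002581 ]), 'joint_torque': array([ 2.27517943e-03, -3.40181279e+01, -3.02430439e+01,  7.20508816e-02,
        3.29154299e-02, -1.67011658e-04]), 'tool_pos': array([0.17599791, 0.52096574, 0.40350811]), 'ee_rot': array([-3.13940976e+00, -2.50545982e-04,  2.81580386e+00]), 'wrist_force': array([ 0.87906942, -0.61354005, -0.13149105]), 'wrist_torque': array([-0.01973353,  0.01417272,  0.01498387]), 'width': 0.09410348536593278}
0.1992
scene {'mtx': array([[367.23657881,   0.        , 321.33936745],
       [  0.        , 367.23657881, 194.45187398],
       [  0.        ,   0.        ,   1.        ]]), 'k1': -0.022577635161501963, 'R': array([[-0.83134033,  0.55571651,  0.00723963],
       [ 0.29104854,  0.44642601, -0.84616462],
       [-0.47345961, -0.70134369, -0.53287242]]), 't': array([ 0.4213246 , -0.08194802,  1.17594455])}
top {'mtx': array([[408.1654826 ,   0.        , 319.34973585],
       [  0.        , 408.1654826 , 196.75284877],
       [  0.        ,   0.        ,   1.        ]]), 'k1': -0.09605876649971086, 'R': array([[ 0.02400717, -0.99952412, -0.01937   ],
       [-0.98739707, -0.02067518, -0.1569062 ],
       [ 0.15643106,  0.02289275, -0.98742354]]), 't': array([0.00744744, 0.56226637, 1.07305098])}
wrist {'mtx': array([[311.83640987,   0.        , 317.82850989],
       [  0.        , 311.83640987, 201.02374644],
       [  0.        ,   0.        ,   1.        ]]), 'k1': -0.039606370419298965, 'R': array([[ 0.32032777,  0.94730569, -0.00143406],
       [ 0.90915418, -0.30700099,  0.28140554],
       [ 0.26613681, -0.09144579, -0.95958786]]), 't': array([-0.54923821, -0.02911137,  0.39263914])}
```

View pics/scene0.png

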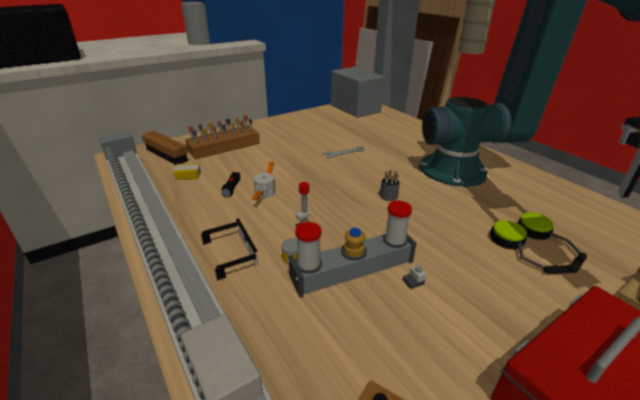

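View pics/top0.png

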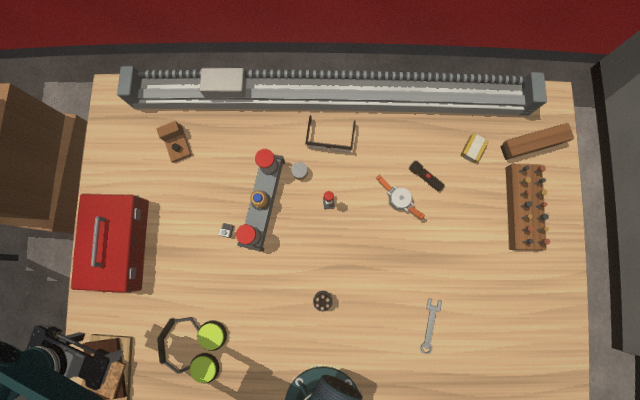

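View pics/wrist0.png

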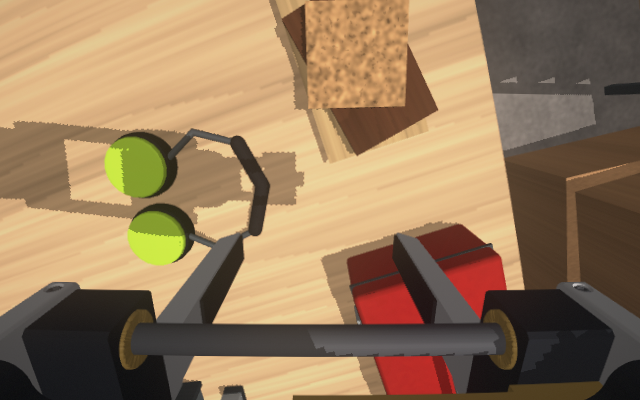

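The top view shows the coupling at about (401,198) with orange arms along the diagonal, the adaptor at (259,200), the red stubs at (265,158) and (246,234), and the hold-down at (329,200). Next I'll measure these points.

```bash
python3 - <<'E'
from h import *
for n in('top0','scene0'):
    im,d,p=load(n); C=cloud(d,p); hsv=cv2.cvtColor(im,cv2.COLOR_RGB2HSV)
    H,S,V=[hsv[...,i].astype(int) for i in range(3)]
    inb=(C[...,0]>.3)&(C[...,0]<.85)&(C[...,1]>-.45)&(C[...,1]<.35)&(d>0)
    ms={'orange':(H>5)&(H<14)&(S>190)&inb,'blue':(H>100)&(H<130)&(S>120)&inb,'red':((H<4)|(H>176))&(S>170)&inb}
    for k,m in ms.items():
        nn,l,st,ce=cv2.connectedComponentsWithStats(m.astype(np.uint8))
        for i in range(1,nn):
            if st[i,4]<12: continue
            q=C[l==i]; print(n,k,st[i],ce[i].round(1),'med',np.median(q,0).round(4),'zmax',np.percentile(q[:,2],95).round(4),'x',q[:,0].min().round(3),q[:,0].max().round(3),'y',q[:,1].min().round(3),q[:,1].max().round(3))
E
python3 - <<'E'
from h import *
for n,(u,v) in (('top0',(401,198)),('top0',(259,200)),('scene0',(264,185)),('scene0',(353,240))):
    im,_,_=load(n); c=im[v-45:v+45,u-60:u+60]; cv2.imwrite(f'pics/c_{n}_{u}.png',cv2.resize(c,None,fx=6,fy=6,interpolation=cv2.INTER_CUBIC)[:,:,::-1])
E
```

```text
top0 blue [253 194   8   8  49] [256.8 197.4] med [0.5478 0.1814 0.1044] zmax 0.1083 x 0.538 0.557 y 0.172 0.191
top0 red [255 150  19  17 252] [264.2 157.9] med [0.6449 0.1615 0.1366] zmax 0.1397 x 0.623 0.667 y 0.139 0.186
top0 red [324 192   9   8  56] [328.2 195.6] med [ 0.5523 -0.0038  0.1223] zmax 0.125 x 0.544 0.563 y -0.014 0.007
top0 red [237 225  18  19 269] [245.5 234.1] med [0.4493 0.1998 0.1363] zmax 0.1397 x 0.427 0.472 y 0.178 0.221
scene0 orange [256 191   6   6  13] [258.4 193.5] med [ 0.6048 -0.1575  0.0317] zmax 0.0352 x 0.595 0.619 y -0.17 -0.141
scene0 blue [350 228  11   8  67] [354.7 231.8] med [0.5529 0.1874 0.1045] zmax 0.1059 x 0.543 0.561 y 0.175 0.196
scene0 red [229 177   5   5  17] [231.1 179.1] med [ 0.6327 -0.2795  0.0251] zmax 0.027 x 0.625 0.642 y -0.294 -0.272
scene0 red [300 183   8  12  80] [303.5 188. ] med [0.561  0.0051 0.1182] zmax 0.1235 x 0.548 0.568 y -0.009 0.011
scene0 red [389 201  22  17 289] [399.2 208.9] med [0.458  0.208  0.1366] zmax 0.138 x 0.432 0.476 y 0.179 0.228
scene0 red [296 222  24  20 391] [307.6 231.5] med [0.6515 0.1703 0.1367] zmax 0.1381 x 0.562 0.672 y -0.014 0.19
```

View pics/c_top0_401.png

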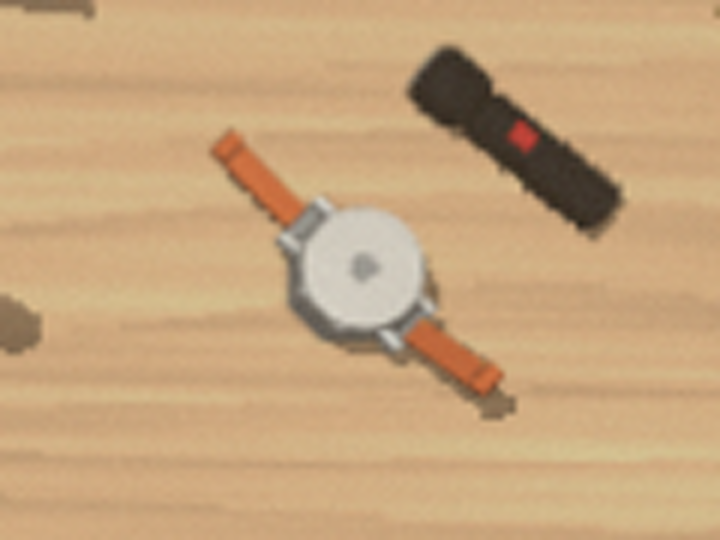

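```bash
python3 - <<'E'
from h import *
im,d,p=load('top0')
print(onz(p,[[401,198]],.05),onz(p,[[257,197.4]],.106), onz(p,[[264.2,157.9],[245.5,234.1]],.138))
C=cloud(d,p)
print(C[198,401],C[185,385], C[215,420])
print('hsv',cv2.cvtColor(im,cv2.COLOR_RGB2HSV)[180:188,380:390].reshape(-1,3)[::7])
for u,v in ((299,171),(225,230),(329,200),(426,176),(330,150)): print(C[v,u])
E
```

```text
[[ 0.56229726 -0.20242748  0.05      ]] [[0.54711395 0.18061144 0.106     ]] [[0.64478934 0.16140562 0.138     ]
 [0.44921827 0.19941912 0.138     ]]
[ 0.56212416 -0.20223287  0.05108501] [ 0.600555   -0.16113143  0.03341091] [ 0.51599902 -0.25237096  0.05646274]
hsv [[ 10 170 205]
 [ 17  98 209]
 [ 10 172 200]
 [ 10 173 196]
 [ 18  94 210]
 [ 10 174 202]
 [ 11 162 156]
 [ 16 111 205]
 [ 10 175 200]
 [ 14 114 137]
 [ 17  97 206]
 [ 10 170 205]]
[0.63427101 0.07862698 0.03870762]
[0.46562416 0.27904177 0.03067252]
[ 0.54272501 -0.00644022  0.11608842]
[ 0.63075401 -0.2784952   0.02353442]
[ 0.70636979 -0.00650146  0.00246143]
```

Emit:
{"name": "move_arm", "arguments": {
  "increments": [
    [[1, -0.23, -0.1, 0, 0, 0, 0], [1, -0.46, -0.2, 0, 0, 0, 0], [1, -0.69, -0.3, 0, 0, 0, 0], [1, -0.92, -0.41, 0, 0, 0, 0]]
  ]
}}

```text
time: 0.48
tool_pos: [0.2506, 0.4521, 0.4042]
ee_rot: [-3.141, -0.0, 2.817]
wrist_force: [-0.0, 0.4, -0.5]
width: 0.0935
```

Emit:
{"name": "move_arm", "arguments": {
  "increments": [
    [[1, -0.23, -0.1, 0, 0, 0, 0], [1, -0.46, -0.2, 0, 0, 0, 0], [1, -0.69, -0.3, 0, 0, 0, 0], [1, -0.92, -0.41, 0, 0, 0, 0]]
  ]
}}

```text
time: 0.82
tool_pos: [0.3248, 0.3836, 0.4043]
ee_rot: [-3.141, -0.0, 2.816]
wrist_force: [0.6, 0.5, -0.3]
width: 0.0941
```

Emit:
{"name": "move_arm", "arguments": {
  "increments": [
    [[1, -0.23, -0.1, 0, 0, 0, 0], [1, -0.46, -0.2, 0, 0, 0, 0], [1, -0.69, -0.3, 0, 0, 0, 0], [1, -0.92, -0.41, 0, 0, 0, 0]]
  ]
}}

```text
time: 1.15
tool_pos: [0.3989, 0.3153, 0.4043]
ee_rot: [-3.141, -0.0, 2.816]
wrist_force: [0.0, -1.2, -0.6]
width: 0.0941
```

Emit:
{"name": "move_arm", "arguments": {
  "increments": [
    [[1, -0.23, -0.1, 0, 0, 0, 0], [1, -0.46, -0.2, 0, 0, 0, 0], [1, -0.69, -0.3, 0, 0, 0, 0], [1, -0.92, -0.41, 0, 0, 0, 0]]
  ]
}}

```text
time: 1.48
tool_pos: [0.4729, 0.247, 0.4043]
ee_rot: [-3.141, -0.001, 2.816]
wrist_force: [-1.8, 0.4, -0.1]
width: 0.0941
```

Emit:
{"name": "move_arm", "arguments": {
  "increments": [
    [[1, -0.23, -0.1, 0, 0, 0, 0.07], [1, -0.46, -0.2, 0, 0, 0, 0.14], [1, -0.69, -0.3, 0, 0, 0, 0.21], [1, -0.92, -0.41, 0, 0, 0, 0.28], [1, -0.92, -0.41, 0, 0, 0, 0.35], [1, -0.92, -0.41, 0, 0, 0, 0.42], [1, -0.92, -0.41, 0, 0, 0, 0.49], [1, -0.92, -0.41, 0, 0, 0, 0.56]]
  ]
}}

```text
time: 2.15
tool_pos: [0.5464, 0.1793, 0.404]
ee_rot: [-3.14, -0.0, 1.93]
wrist_force: [-0.3, 0.5, 0.7]
width: 0.0936
```

Emit:
{"name": "move_arm", "arguments": {
  "increments": [
    [[1, 0, 0, 0, 0, 0, 0.07], [1, 0, 0, 0, 0, 0, 0.14], [1, 0, 0, 0, 0, 0, 0.21], [1, 0, 0, 0, 0, 0, 0.28], [1, 0, 0, 0, 0, 0, 0.35], [1, 0, 0, 0, 0, 0, 0.35]]
  ]
}}

```text
time: 2.65
tool_pos: [0.5462, 0.1796, 0.4042]
ee_rot: [-3.141, 0.0, 1.385]
wrist_force: [0.4, 0.4, -0.3]
width: 0.0939
```

```bash
python3 - <<'E'
from h import *
snap('wrist','w1'); o=robot.get_obs(); print(o['time'],o['tool_pos'],o['ee_rot'],o['joint_positions'])
E
```

```text
2.7 [0.54620678 0.17961177 0.40425271] [-3.14085948e+00  2.25675480e-04  1.38864593e+00] [2.19077737e-01 1.43328897e-01 1.30975901e+00 7.91432960e-05
 1.68926783e+00 4.01237537e-01]
```

View pics/w1.png

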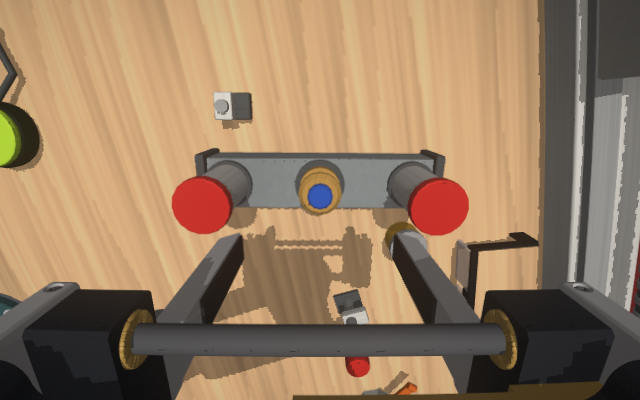

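The wrist view shows the adaptor plug at (320,196), stub caps at (203,205) and (438,206), the wax tin near (403,237), and the toe clamp at (232,106). I'll move on and take a second view.

Emit:
{"name": "move_arm", "arguments": {
  "increments": [
    [[1, -0.23, 0.05, 0, 0, 0, 0], [1, -0.46, 0.11, 0, 0, 0, 0], [1, -0.69, 0.16, 0, 0, 0, 0], [1, -0.93, 0.22, 0, 0, 0, 0], [1, -0.93, 0.22, 0, 0, 0, 0], [1, -0.93, 0.22, 0, 0, 0, 0]]
  ]
}}

```text
time: 3.2
tool_pos: [0.5509, 0.0833, 0.4045]
ee_rot: [-3.141, -0.0, 1.386]
wrist_force: [0.4, 0.1, -0.2]
width: 0.0939
```

```bash
python3 - <<'E'
from h import *
snap('wrist','w2')
def tri(rs):
    A=np.zeros((3,3));b=np.zeros(3)
    for c,d in rs:
        d=d/np.linalg.norm(d); P=np.eye(3)-np.outer(d,d); A+=P;b+=P@c
    x=np.linalg.solve(A,b); return x
pts={}
for n in('w1','w2'):
    im,d,p=load(n); hsv=cv2.cvtColor(im,cv2.COLOR_RGB2HSV); H,S,V=[hsv[...,i].astype(int) for i in range(3)]
    C=cloud(d,p)
    for k,m in {'blue':(H>100)&(H<130)&(S>120),'red':((H<4)|(H>176))&(S>170)}.items():
        nn,l,st,ce=cv2.connectedComponentsWithStats(m.astype(np.uint8))
        for i in range(1,nn):
            if st[i,4]<150: continue
            cs,_=cv2.findContours((l==i).astype(np.uint8),cv2.RETR_EXTERNAL,cv2.CHAIN_APPROX_NONE)
            z=.106 if k=='blue' else .138
            w=onz(p,ce[i:i+1],z)[0]
            print(n,k,st[i],ce[i].round(1),'plane',w.round(4),'cloud',np.median(C[l==i],0).round(4))
            key=k+('' if k=='blue' else ('p' if w[0]>.55 else 'n'))
            c,r=ray(p,ce[i:i+1]); 
            if k=='blue' or w[1]>.1: pts.setdefault(key,[]).append((c,r[0]))
for k,v in pts.items(): print(k,len(v),tri(v).round(4))
E
```

```text
w1 blue [308 184  24  25 458] [319.6 196. ] plane [0.5485 0.1847 0.106 ] cloud [0.5487 0.1848 0.1064]
w1 red [ 172  177   60   57 2664] [201.7 204.6] plane [0.4522 0.2042 0.138 ] cloud [0.4525 0.2046 0.1384]
w1 red [ 408  178   60   57 2675] [437.8 206. ] plane [0.6452 0.1667 0.138 ] cloud [0.6451 0.1668 0.1383]
w1 red [346 357  23  20 395] [357.3 365.6] plane [0.5547 0.0154 0.138 ] cloud [0.5542 0.0018 0.1238]
w2 blue [281  77  27  29 571] [293.8  91. ] plane [0.5486 0.1834 0.106 ] cloud [0.5487 0.1834 0.1064]
w2 red [ 128   55   67   67 3415] [160.4  87.5] plane [0.4518 0.2031 0.138 ] cloud [0.452  0.203  0.1385]
w2 red [ 389   56   66   68 3440] [421.8  89.3] plane [0.6457 0.165  0.138 ] cloud [0.6456 0.1649 0.1384]
w2 red [326 270  25  31 599] [338.3 285.6] plane [0.5561 0.0118 0.138 ] cloud [0.5555 0.0026 0.1238]
blue 2 [0.5484 0.1837 0.1023]
redn 2 [0.4507 0.2036 0.1352]
redp 2 [0.6468 0.165  0.1338]
```

View pics/w2.png

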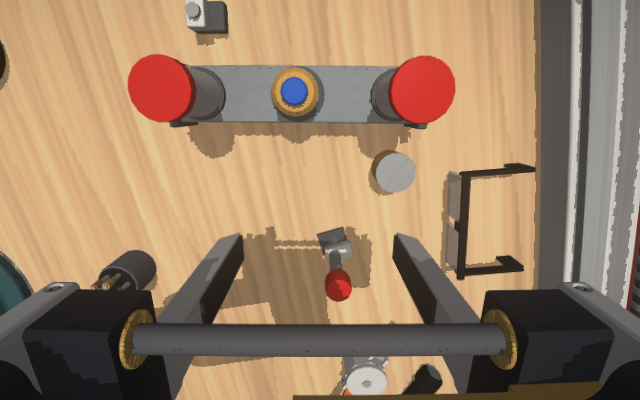

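Emit:
{"name": "move_arm", "arguments": {
  "increments": [
    [[1, -0.23, 0.05, 0, 0, 0, 0], [1, -0.46, 0.11, 0, 0, 0, 0], [1, -0.69, 0.16, 0, 0, 0, 0], [1, -0.93, 0.22, 0, 0, 0, 0]]
  ]
}}

```text
time: 3.58
tool_pos: [0.5554, -0.0106, 0.4047]
ee_rot: [-3.142, -0.001, 1.39]
wrist_force: [0.1, 0.5, 0.2]
width: 0.0941
```

Emit:
{"name": "move_arm", "arguments": {
  "increments": [
    [[1, -0.23, 0.05, 0, 0, 0, 0], [1, -0.46, 0.11, 0, 0, 0, 0], [1, -0.69, 0.16, 0, 0, 0, 0], [1, -0.93, 0.22, 0, 0, 0, 0], [1, -0.93, 0.22, 0, 0, 0, 0.07], [1, -0.93, 0.22, 0, 0, 0, 0.14]]
  ]
}}

```text
time: 4.08
tool_pos: [0.5603, -0.107, 0.4043]
ee_rot: [-3.141, -0.001, 1.162]
wrist_force: [0.1, -0.8, 0.3]
width: 0.094
```

```bash
python3 - <<'E'
from h import *
snap('wrist','w3'); o=robot.get_obs(); print(o['time'],o['tool_pos'],o['ee_rot'],o['joint_positions'])
E
```

```text
4.1333 [ 0.56032032 -0.10636656  0.40438064] [-3.14110454e+00 -6.69286464e-04  1.15918265e+00] [-2.87197858e-01  1.32765309e-01  1.32135529e+00  7.29680680e-04
  1.68787331e+00  1.24500748e-01]
```

View pics/w3.png

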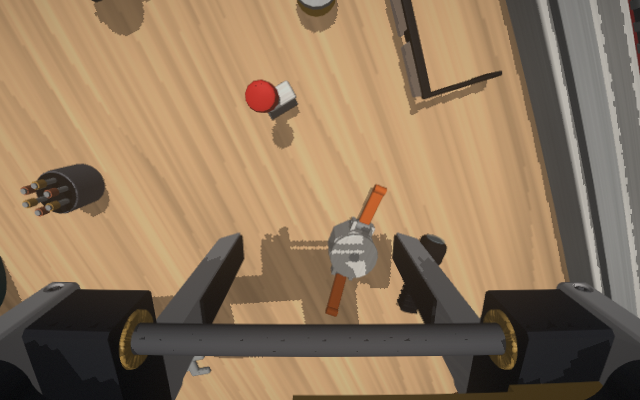

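The coupling is in view at (353,250), with arms toward (378,190) and (332,312), and the torch is to its right. I'll measure it.

```bash
cat > meas.py <<'E'
from h import *
import sys
def coup(tag,z0=0.0):
    im,d,p=load(tag); hsv=cv2.cvtColor(im,cv2.COLOR_RGB2HSV); H,S,V=[hsv[...,i].astype(int) for i in range(3)]
    C=cloud(d,p)
    m=((H>4)&(H<15)&(S>150)&(V>90)&(d>0.1)&(C[...,2]>z0+.005)).astype(np.uint8)
    nn,l,st,ce=cv2.connectedComponentsWithStats(m)
    for i in range(1,nn):
        if st[i,4]<80: continue
        q=C[l==i]; qc=q.mean(0); u,s,vt=np.linalg.svd(q-qc,full_matrices=False)
        pr=(q-qc)@vt[0]
        a,b=np.median(q[pr<pr.min()+.006],0),np.median(q[pr>pr.max()-.006],0)
        print(tag,'orange',st[i],ce[i].round(1),qc.round(4),'ends',a.round(4),b.round(4))
    return C,im,H,S,V
if __name__=='__main__':
    C,im,H,S,V=coup('w3')
    m=(abs(C[...,2]-.05)<.003)&(S<60)&(C[...,0]>.5)&(C[...,0]<.63)&(C[...,1]>-.27)&(C[...,1]<-.13)
    q=C[m]; print(m.sum(),q.mean(0),q.min(0),q.max(0))
    (c,r)=cv2.minEnclosingCircle(q[:,:2].astype(np.float32)); print('circ',c,r)
    # all points upper body
    m=(C[...,2]>.03)&(C[...,2]<.06)&(S<90)&(C[...,0]>.5)&(C[...,0]<.63)&(C[...,1]>-.27)&(C[...,1]<-.13)
    print(cv2.minAreaRect(C[m][:,:2].astype(np.float32)))
E
python3 meas.py
```

```text
w3 orange [359 185  28  40 473] [372.4 203.9] [ 0.6091 -0.154   0.0351] ends [ 0.6233 -0.1391  0.0388] [ 0.593  -0.1705  0.0319]
w3 orange [326 274  20  43 448] [335.4 295.3] [ 0.5253 -0.2415  0.0486] ends [ 0.5374 -0.2279  0.0354] [ 0.5143 -0.2536  0.0616]
1639 [ 0.56557249 -0.19891658  0.050191  ] [ 0.53757975 -0.22856532  0.04700556] [ 0.59306104 -0.17149964  0.05283695]
circ (0.5649629235267639, -0.19995363056659698) 0.0287488866597414
((0.564723789691925, -0.20067612826824188), (0.07652512192726135, 0.05622425302863121), 48.68909454345703)
```

Emit:
{"name": "move_arm", "arguments": {
  "increments": [
    [[1, -0.21, 0.1, 0, 0, 0, 0.06], [1, -0.42, 0.21, 0, 0, 0, 0.12], [1, -0.63, 0.31, 0, 0, 0, 0.18], [1, -0.83, 0.41, 0.2, 0, 0, 0.225], [1, -0.83, 0.41, 0.45, 0, 0, 0.225], [1, -0.83, 0.41, 0.7, 0, 0, 0.225], [1, -0.83, 0.41, 0.7, 0, 0, 0.225], [1, -0.83, 0.41, 0.7, 0, 0, 0.225]]
  ]
}}

```text
time: 4.8
tool_pos: [0.5651, -0.1981, 0.333]
ee_rot: [-3.137, 0.001, 0.816]
wrist_force: [-0.1, -0.6, 0.1]
width: 0.0941
```

```bash
python3 - <<'E'
from meas import *
snap('wrist','w4'); o=robot.get_obs(); print(o['time'],o['tool_pos'],o['ee_rot'],o['joint_positions'])
C,im,H,S,V=coup('w4')
m=(abs(C[...,2]-.05)<.004)&(S<60)&(C[...,0]>.5)&(C[...,0]<.63)&(C[...,1]>-.27)&(C[...,1]<-.13)
q=C[m]; print(m.sum(),q.mean(0)); print(cv2.minEnclosingCircle(q[:,:2].astype(np.float32)))
E
```

```text
4.85 [ 0.56544062 -0.1982675   0.33515254] [-3.14140708e+00 -2.86094496e-04  8.16000645e-01] [-4.31932198e-01  2.18808458e-01  1.35920980e+00  3.30200055e-04
  1.56365961e+00  3.22861086e-01]
w4 orange [315 105  16  58 887] [322.4 133.3] [ 0.6094 -0.1548  0.0352] ends [ 0.6238 -0.1393  0.0394] [ 0.5934 -0.1712  0.032 ]
w4 orange [314 238  15  54 779] [321.1 265.2] [ 0.5262 -0.242   0.0484] ends [ 0.5395 -0.2284  0.035 ] [ 0.5146 -0.2542  0.0615]
3006 [ 0.56603676 -0.2000824   0.05053557]
((0.5653892159461975, -0.20083272457122803), 0.028342848643660545)
```

View pics/w4.png

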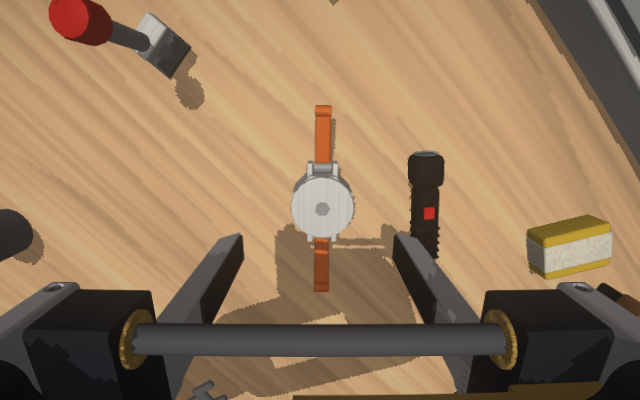

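Arms are vertical in the picture (columns 322 and 321), and the roof circle is at (322,206). The torch's near edge clears the finger. I'll descend.

Emit:
{"name": "move_arm", "arguments": {
  "increments": [
    [[1, -0.01, 0.02, 0.2, 0, 0, 0], [1, -0.01, 0.02, 0.4, 0, 0, 0], [1, -0.01, 0.02, 0.6, 0, 0, 0], [1, -0.01, 0.02, 0.8, 0, 0, 0], [1, -0.01, 0.02, 0.8, 0, 0, 0]]
  ]
}}

```text
time: 5.27
tool_pos: [0.5655, -0.2003, 0.2526]
ee_rot: [-3.138, 0.001, 0.815]
wrist_force: [-1.1, 1.5, -1.1]
width: 0.094
```

Emit:
{"name": "move_arm", "arguments": {
  "increments": [
    [[1, 0, 0, 0.15, 0, 0, 0], [1, 0, 0, 0.3, 0, 0, 0], [1, 0, 0, 0.42, 0, 0, 0], [1, 0, 0, 0.42, 0, 0, 0], [0, 0, 0, 0.42, 0, 0, 0], [0, 0, 0, 0.42, 0, 0, 0], [0, 0, 0, 0.42, 0, 0, 0], [0, 0, 0, 0.42, 0, 0, 0]]
  ]
}}

```text
time: 5.93
tool_pos: [0.5662, -0.2014, 0.214]
ee_rot: [3.139, -0.001, 0.813]
wrist_force: [0.3, 0.4, -0.1]
width: 0.0708
```

Emit:
{"name": "move_arm", "arguments": {
  "increments": [
    [[0, 0, 0, 0, 0, 0, 0], [0, 0, 0, 0, 0, 0, 0], [0, 0, 0, 0, 0, 0, 0], [0, 0, 0, 0, 0, 0, 0]]
  ]
}}

```text
time: 6.27
tool_pos: [0.5658, -0.2012, 0.2132]
ee_rot: [3.141, -0.0, 0.813]
wrist_force: [-0.6, 1.4, 3.7]
width: 0.0561
```

Emit:
{"name": "move_arm", "arguments": {
  "increments": [
    [[0, 0, 0, 0, 0, 0, 0], [0, 0, 0, 0, 0, 0, 0], [0, 0, 0, -0.1, 0, 0, 0], [0, 0, 0, -0.25, 0, 0, 0], [0, 0, 0, -0.45, 0, 0, 0], [0, 0, 0, -0.65, 0, 0, 0], [0, 0, 0, -0.8, 0, 0, 0], [0, 0, 0, -0.8, 0, 0, 0]]
  ]
}}

```text
time: 6.93
tool_pos: [0.5665, -0.2017, 0.2962]
ee_rot: [3.136, -0.002, 0.813]
wrist_force: [0.2, 0.5, -3.1]
width: 0.0562
```

Emit:
{"name": "move_arm", "arguments": {
  "increments": [
    [[0, 0, 0, -0.2, 0, 0, -0.04], [0, 0, 0, -0.4, 0, 0, -0.09], [0, 0, 0, -0.6, 0, 0, -0.15], [0, 0, 0, -0.8, 0, 0, -0.21], [0, 0, 0, -0.8, 0, 0, -0.27], [0, 0, 0, -0.8, 0, 0, -0.33], [0, 0, 0, -0.8, 0, 0, -0.36], [0, 0, 0, -0.8, 0, 0, -0.36]]
  ]
}}

```text
time: 7.6
tool_pos: [0.5656, -0.2013, 0.3704]
ee_rot: [-3.138, -0.001, 1.379]
wrist_force: [-0.5, -0.5, -4.0]
width: 0.0565
```

```bash
python3 - <<'E'
from meas import *
snap('wrist','w5'); o=robot.get_obs(); print(o)
C,im,H,S,V=coup('w5',.1)
E
```

```text
{'time': 7.65, 'joint_positions': array([-4.36271267e-01,  2.08992499e-01,  1.30048019e+00,  1.33659258e-06,
        1.63553080e+00, -2.42851053e-01]), 'qvel': array([ 0.00176281, -0.00116143, -0.00487778, -0.0003361 ,  0.0030383 ,
        0.01350642]), 'joint_torque': array([ 8.84249748e-03, -4.17594910e+01, -3.23663878e+01,  6.75162650e-02,
        4.64607845e-02, -1.26593937e-01]), 'tool_pos': array([ 0.56560685, -0.20125513,  0.37051547]), 'ee_rot': array([-3.13828222e+00, -8.21500687e-04,  1.37737484e+00]), 'wrist_force': array([-0.51427871, -0.38477077, -4.36406459]), 'wrist_torque': array([-0.06015236,  0.07356422,  0.00675559]), 'width': 0.05596200252821602}
w5 orange [ 305   98   29   98 2593] [318.7 145.3] [ 0.5777 -0.1376  0.1926] ends [ 0.5728 -0.1609  0.1892] [ 0.5816 -0.118   0.1964]
w5 orange [306 357  24  38 882] [317.2 375.6] [ 0.5526 -0.263   0.2097] ends [ 0.5518 -0.2683  0.2135] [ 0.5534 -0.2574  0.2057]
```

View pics/w5.png

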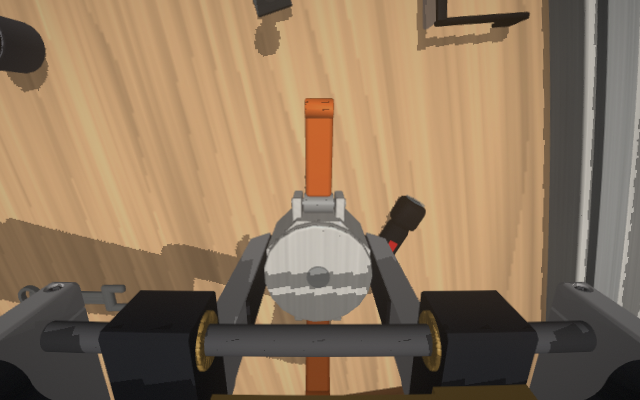

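The coupling is held: roof hub at (318,276), with the front arm straight up at column 319. I'll measure its centre and tilt in the hand.

```bash
python3 - <<'E'
from h import *
im,d,p=load('w5'); C=cloud(d,p); hsv=cv2.cvtColor(im,cv2.COLOR_RGB2HSV); S=hsv[...,1]
v,u=np.mgrid[0:400,0:640]
m=(S<60)&((u-318)**2/53**2+(v-272)**2/48**2<1)&(v<318)&(d>.05)
q=C[m]; z=np.median(q[:,2]); q=q[abs(q[:,2]-z)<.006]
A=np.c_[q[:,:2]-q[:,:2].mean(0),np.ones(len(q))]; s=np.linalg.lstsq(A,q[:,2],rcond=None)[0]
print(z,s,len(q)); (c,r)=cv2.minEnclosingCircle(q[:,:2].astype(np.float32)); print(c,r)
h=onz(p,[[318.2,276.5]],z)[0]; print('hub',h)
T=np.array([.56560685,-.20125513]); y=1.37737; X=np.array([np.cos(y),np.sin(y)]);Y=np.array([np.sin(y),-np.cos(y)])
for k in (h[:2],np.array(c)): print('tool xy',(k-T)@X,(k-T)@Y)
E
```

```text
0.20764193395861766 [-0.0042393  -0.00279416  0.20765405] 7899
(0.5648558139801025, -0.20069774985313416) 0.028015874326229095
hub [ 0.56515042 -0.20135038  0.20764193]
tool xy -0.00018121290037871845 -0.00042961298142082997
tool xy 0.00040261979452762154 -0.0008441712103348124
```

Emit:
{"name": "move_arm", "arguments": {
  "increments": [
    [[0, 0.1, -0.02, 0, 0, 0, 0], [0, 0.3, -0.07, 0, 0, 0, 0], [0, 0.5, -0.12, 0, 0, 0, 0], [0, 0.7, -0.17, 0, 0, 0, 0], [0, 0.94, -0.23, 0, 0, 0, 0]]
  ]
}}

```text
time: 8.07
tool_pos: [0.5609, -0.1036, 0.3718]
ee_rot: [-3.14, -0.0, 1.377]
wrist_force: [0.9, 0.4, -4.1]
width: 0.0563
```

Emit:
{"name": "move_arm", "arguments": {
  "increments": [
    [[0, 0.22, -0.05, 0, 0, 0, 0], [0, 0.44, -0.11, 0, 0, 0, 0], [0, 0.67, -0.17, 0, 0, 0, 0], [0, 0.94, -0.23, 0, 0, 0, 0]]
  ]
}}

```text
time: 8.4
tool_pos: [0.556, -0.0066, 0.372]
ee_rot: [-3.141, 0.0, 1.377]
wrist_force: [-0.2, -0.0, -3.8]
width: 0.0561
```

Emit:
{"name": "move_arm", "arguments": {
  "increments": [
    [[0, 0.22, -0.05, 0, 0, 0, 0], [0, 0.44, -0.11, 0, 0, 0, 0], [0, 0.67, -0.17, 0, 0, 0, 0], [0, 0.85, -0.21, 0, 0, 0, 0], [0, 0.94, -0.23, 0, 0, 0, 0], [0, 0.94, -0.23, 0, 0, 0, 0], [0, 0.94, -0.23, 0, 0, 0, 0], [0, 0.94, -0.23, 0, 0, 0, 0]]
  ]
}}

```text
time: 9.07
tool_pos: [0.5519, 0.088, 0.3724]
ee_rot: [-3.141, 0.001, 1.377]
wrist_force: [0.4, -0.5, -4.3]
width: 0.0561
```

```bash
python3 - <<'E'
from h import *
snap('wrist','w6'); o=robot.get_obs(); print(o['time'],o['tool_pos'],o['ee_rot'],o['width'])
im,d,p=load('w6'); hsv=cv2.cvtColor(im,cv2.COLOR_RGB2HSV); H,S,V=[hsv[...,i].astype(int) for i in range(3)]
C=cloud(d,p)
for k,m in {'blue':(H>100)&(H<130)&(S>120),'red':((H<4)|(H>176))&(S>170)}.items():
        nn,l,st,ce=cv2.connectedComponentsWithStats(m.astype(np.uint8))
        for i in range(1,nn):
            if st[i,4]<150: continue
            cs,_=cv2.findContours((l==i).astype(np.uint8),cv2.RETR_EXTERNAL,cv2.CHAIN_APPROX_NONE)
            q=onz(p,cs[0].reshape(-1,2),.106 if k=='blue' else .138)
            print(k,st[i],ce[i].round(1),'circ',cv2.minEnclosingCircle(q[:,:2].astype(np.float32)),'cloud',np.median(C[l==i],0).round(4))
E
```

```text
9.1167 [0.5520128  0.08774206 0.37250756] [-3.14148257e+00  6.09329968e-04  1.37699572e+00] 0.05601339996785907
blue [275  80  30  31 732] [289.3  94.9] circ ((0.5484340190887451, 0.18327507376670837), 0.011472044512629509) cloud [0.5487 0.1835 0.1063]
red [ 397   54   76   77 4576] [434.9  92.3] circ ((0.6452082991600037, 0.16419683396816254), 0.02536560408771038) cloud [0.6453 0.1652 0.1384]
red [ 100   56   78   76 4534] [137.5  93.1] circ ((0.45248591899871826, 0.2018222212791443), 0.02646862156689167) cloud [0.4527 0.203  0.1385]
red [330 310  25  14 154] [345.7 318.7] circ ((0.5560637712478638, 0.00807352364063263), 0.011045724153518677) cloud [ 0.5592 -0.0063  0.1243]
```

View pics/w6.png

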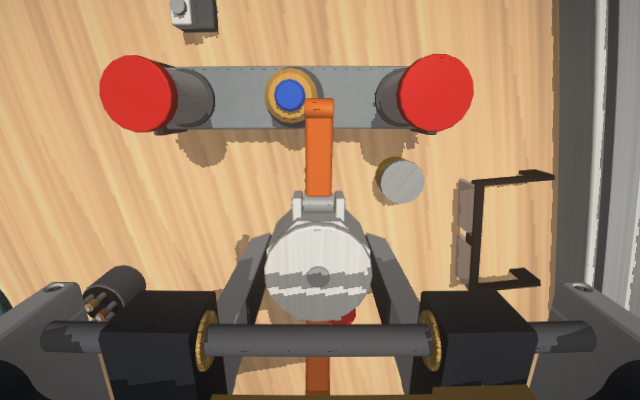

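The wrist view shows the plug at (289,95) and the stubs at (137,93) and (435,92). I'll move over the adaptor and part-way down.

Emit:
{"name": "move_arm", "arguments": {
  "increments": [
    [[0, 0.22, -0.05, 0, 0, 0, 0], [0, 0.44, -0.1, 0, 0, 0, 0], [0, 0.67, -0.15, 0, 0, 0, 0], [0, 0.85, -0.19, 0, 0, 0, 0], [0, 0.935, -0.21, 0, 0, 0, 0], [0, 0.935, -0.21, 0.2, 0, 0, 0], [0, 0.935, -0.21, 0.35, 0, 0, 0], [0, 0.935, -0.21, 0.35, 0, 0, 0]]
  ]
}}

```text
time: 9.78
tool_pos: [0.5486, 0.1834, 0.3336]
ee_rot: [-3.135, 0.004, 1.377]
wrist_force: [-0.4, -1.1, -5.1]
width: 0.0561
```

```bash
python3 - <<'E'
from h import *
o=robot.get_obs(); print(o['time'],o['tool_pos'],o['ee_rot'],o['wrist_force'],o['wrist_torque'])
snap('scene','s7'); snap('top','t7')
a=cv2.resize(load('s7')[0][160:290,260:440],(720,520),interpolation=cv2.INTER_CUBIC); cv2.imwrite('pics/s7c.png',a[:,:,::-1])
a=cv2.resize(load('t7')[0][140:260,190:350],(720,540),interpolation=cv2.INTER_CUBIC); cv2.imwrite('pics/t7c.png',a[:,:,::-1])
E
```

```text
9.7833 [0.54858867 0.18336712 0.33361516] [-3.13492137  0.00382871  1.37735833] [-0.38603865 -1.09472255 -5.06172325] [-0.09983704  0.14477299  0.02567994]
```

View pics/s7c.png

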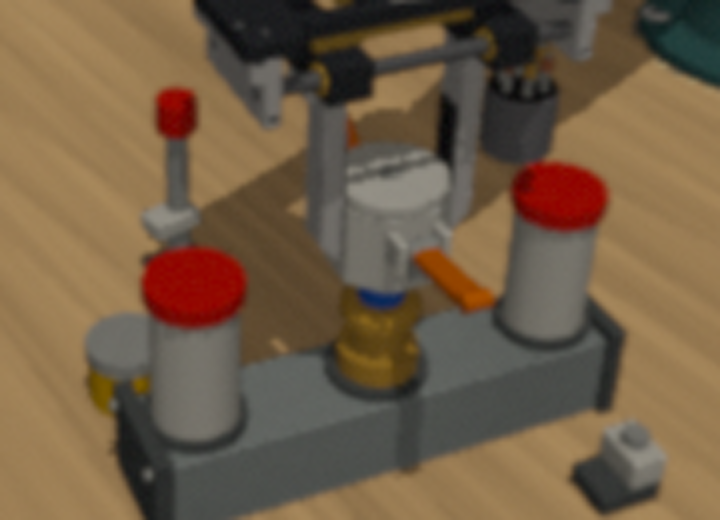

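View pics/t7c.png

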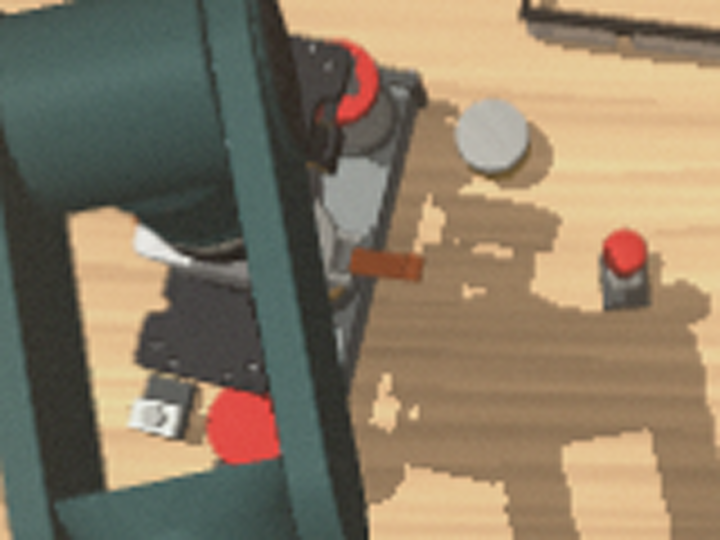

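The scene crop shows the cap poised over the plug, but it looks a few px to the right. I'll quantify that in the same camera.

```bash
python3 - <<'E'
from h import *
im,d,p=load('s7'); im0,d0,p0=load('scene0')
def proj(X):
    R,t=np.array(p['R']),np.array(p['t']).ravel()
    return cv2.projectPoints(np.array([X],float),cv2.Rodrigues(R)[0],t,np.array(p['mtx']),np.array([float(p['k1']),0,0,0,0]))[0].ravel()
print('pred plug',proj([.5486,.1834,.106]),'pred roof',proj([.5486,.1834,.1713]),'mouth',proj([.5486,.1834,.1213]))
print('seen plug before (354.7,231.8)')
C=cloud(d,p); hsv=cv2.cvtColor(im,cv2.COLOR_RGB2HSV); S=hsv[...,1]
m=(S<70)&(C[...,2]>.155)&(C[...,2]<.19)&(abs(C[...,0]-.55)<.06)&(abs(C[...,1]-.185)<.035)
v,u=np.nonzero(m); print('roofz',np.median(C[m],0),u.min(),u.max(),v.min(),v.max())
vis=cv2.resize(im[190:250,320:400],(800,600),interpolation=cv2.INTER_NEAREST); 
cv2.imwrite('pics/s7d.png',vis[:,:,::-1])
E
```

```text
pred plug [355.45124001 229.55048467] pred roof [357.4114289  202.17552814] mouth [355.89429518 223.37429868]
seen plug before (354.7,231.8)
roofz [0.55330454 0.19010351 0.16917803] 337 379 191 221
```

View pics/s7d.png

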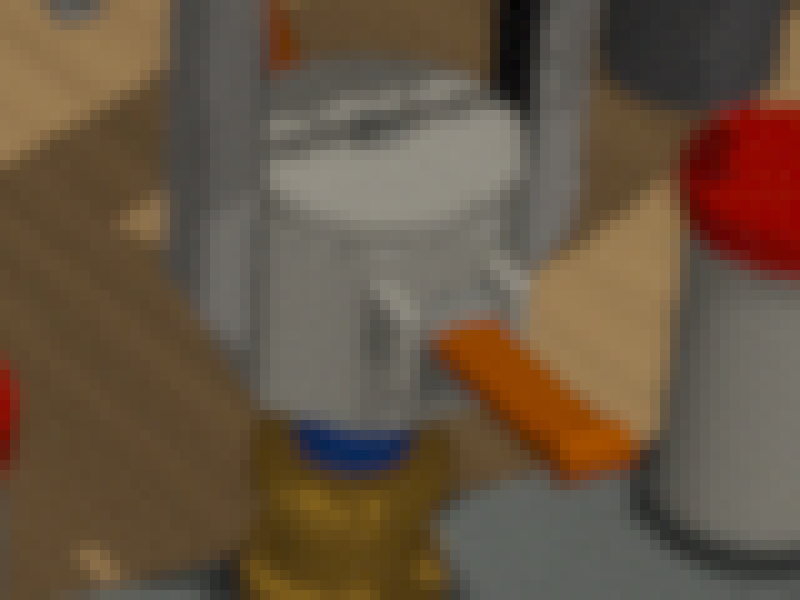

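Emit:
{"name": "move_arm", "arguments": {
  "increments": [
    [[0, 0, 0.01, 0, 0, 0, 0], [0, 0, 0.01, 0.08, 0, 0, 0], [0, 0, 0.01, 0.16, 0, 0, 0], [0, 0, 0.01, 0.2, 0, 0, 0], [0, 0, 0.01, 0.2, 0, 0, 0]]
  ]
}}

```text
time: 10.3
tool_pos: [0.5497, 0.1841, 0.3158]
ee_rot: [-3.139, 0.001, 1.378]
wrist_force: [-0.5, -0.1, -5.3]
width: 0.0563
```

Emit:
{"name": "move_arm", "arguments": {
  "increments": [
    [[0, 0, 0, 0.04, 0, 0, 0], [0, 0, 0, 0.08, 0, 0, 0], [0, 0, 0, 0.12, 0, 0, 0], [0, 0, 0, 0.12, 0, 0, 0]]
  ]
}}

```text
time: 10.63
tool_pos: [0.5499, 0.1843, 0.3045]
ee_rot: [-3.14, 0.001, 1.379]
wrist_force: [-1.1, -0.1, -4.5]
width: 0.0558
```

```bash
python3 - <<'E'
from h import *
o=robot.get_obs(); print(o['time'],o['tool_pos'],o['ee_rot'],o['wrist_force'],o['wrist_torque'])
snap('scene','s8')
im=load('s8')[0]
vis=cv2.resize(im[190:250,320:400],(800,600),interpolation=cv2.INTER_CUBIC); 
cv2.imwrite('pics/s8d.png',vis[:,:,::-1])
E
```

```text
10.6333 [0.54988034 0.18428742 0.30445931] [-3.13981018e+00  7.63120024e-04  1.37865621e+00] [-1.08449471 -0.11837379 -4.47021015] [-0.06255037  0.10069016 -0.010843  ]
```

View pics/s8d.png

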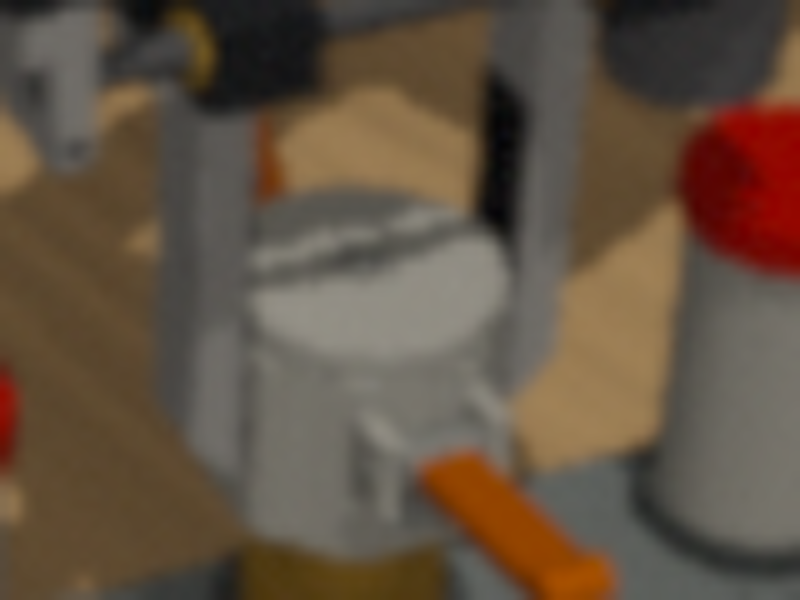

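The mouth is over the lip with no extra force. I'll lower it to the plug.

Emit:
{"name": "move_arm", "arguments": {
  "increments": [
    [[0, 0, 0, 0.04, 0, 0, 0], [0, 0, 0, 0.08, 0, 0, 0], [0, 0, 0, 0.12, 0, 0, 0], [0, 0, 0, 0.12, 0, 0, 0]]
  ]
}}

```text
time: 11.02
tool_pos: [0.5499, 0.1843, 0.2923]
ee_rot: [-3.14, 0.001, 1.379]
wrist_force: [-0.1, -0.3, -4.6]
width: 0.0559
```

Emit:
{"name": "move_arm", "arguments": {
  "increments": [
    [[0, 0, 0, 0.04, 0, 0, 0], [0, 0, 0, 0.08, 0, 0, 0], [0, 0, 0, 0.12, 0, 0, 0], [0, 0, 0, 0.12, 0, 0, 0]]
  ]
}}

```text
time: 11.35
tool_pos: [0.5499, 0.1842, 0.2803]
ee_rot: [-3.14, 0.001, 1.378]
wrist_force: [-0.1, -0.4, -4.2]
width: 0.0561
```

Emit:
{"name": "move_arm", "arguments": {
  "increments": [
    [[0, 0, 0, 0.02, 0, 0, 0], [0, 0, 0, 0.04, 0, 0, 0], [0, 0, 0, 0.06, 0, 0, 0], [0, 0, 0, 0.06, 0, 0, 0]]
  ]
}}

```text
time: 11.68
tool_pos: [0.5502, 0.1843, 0.277]
ee_rot: [3.141, -0.0, 1.379]
wrist_force: [-1.9, -1.4, 0.9]
width: 0.0563
```

Emit:
{"name": "move_arm", "arguments": {
  "increments": [
    [[0, 0, 0, 0.01, 0, 0, 0], [0, 0, 0, 0.02, 0, 0, 0], [0, 0, 0, 0.03, 0, 0, 0], [0, 0, 0, 0.04, 0, 0, 0], [0, 0, 0, 0.05, 0, 0, 0], [0, 0, 0, 0.05, 0, 0, 0]]
  ]
}}

```text
time: 12.18
tool_pos: [0.5501, 0.1843, 0.2734]
ee_rot: [3.14, -0.001, 1.379]
wrist_force: [-5.2, -1.0, 8.3]
width: 0.0563
```

Emit:
{"name": "move_arm", "arguments": {
  "increments": [
    [[0, 0, 0, 0.01, 0, 0, 0], [0, 0, 0, 0.02, 0, 0, 0], [0, 0, 0, 0.03, 0, 0, 0], [0, 0, 0, 0.03, 0, 0, 0]]
  ]
}}

```text
time: 12.52
tool_pos: [0.5501, 0.1843, 0.2704]
ee_rot: [3.14, -0.001, 1.379]
wrist_force: [-3.8, -2.0, 6.7]
width: 0.056
```

Emit:
{"name": "move_arm", "arguments": {
  "increments": [
    [[0, 0, 0, 0.01, 0, 0, 0], [0, 0, 0, 0.02, 0, 0, 0], [0, 0, 0, 0.03, 0, 0, 0], [0, 0, 0, 0.03, 0, 0, 0]]
  ]
}}

```text
time: 12.85
tool_pos: [0.55, 0.1843, 0.2691]
ee_rot: [3.139, -0.001, 1.379]
wrist_force: [-8.2, -1.7, 13.8]
width: 0.0561
```

```bash
python3 - <<'E'
from h import *
o=robot.get_obs(); print(o['time'],o['tool_pos'],o['ee_rot'],o['wrist_force'],o['wrist_torque'])
snap('scene','s9');snap('wrist','w9')
im,d,p=load('w9'); C=cloud(d,p); S=cv2.cvtColor(im,cv2.COLOR_RGB2HSV)[...,1]
v,u=np.mgrid[0:400,0:640]
m=(S<60)&((u-318)**2/50**2+(v-272)**2/45**2<1)&(v<318)&(d>.05)
q=C[m]; z=np.median(q[:,2]); q=q[abs(q[:,2]-z)<.006]
A=np.c_[q[:,:2]-q[:,:2].mean(0),np.ones(len(q))]; print(z,np.linalg.lstsq(A,q[:,2],rcond=None)[0],cv2.minEnclosingCircle(q[:,:2].astype(np.float32)))
E
```

```text
12.85 [0.55002435 0.18430115 0.26907047] [ 3.13943274e+00 -8.34465824e-04  1.37866203e+00] [-8.20447598 -1.67820434 13.84649226] [-0.45848996  1.46840033 -0.04856999]
0.10645693809517079 [ 0.00060012 -0.00073511  0.1064705 ] ((0.5506975054740906, 0.18507932126522064), 0.0263989120721817)
```

View pics/w9.png

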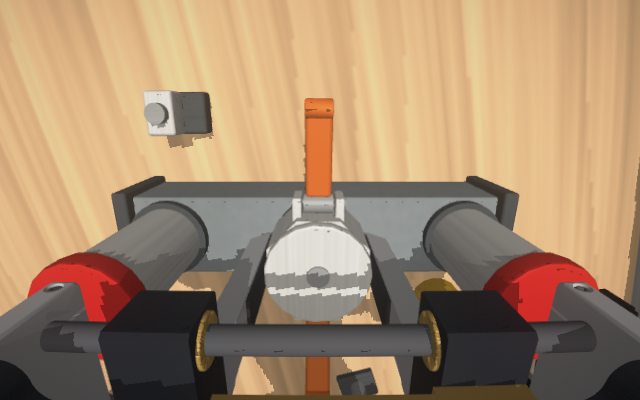

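The roof is at 106.5 mm and level, so it is at or nearly home. I'll press a little more to confirm it bottoms.

Emit:
{"name": "move_arm", "arguments": {
  "increments": [
    [[0, 0, 0, 0.01, 0, 0, 0], [0, 0, 0, 0.02, 0, 0, 0], [0, 0, 0, 0.02, 0, 0, 0], [0, 0, 0, 0.02, 0, 0, 0]]
  ]
}}

```text
time: 13.28
tool_pos: [0.5499, 0.1843, 0.269]
ee_rot: [3.139, -0.001, 1.379]
wrist_force: [-10.2, -3.4, 20.3]
width: 0.0564
```

```bash
python3 - <<'E'
from h import *
o=robot.get_obs(); print(o['time'],o['tool_pos'],o['ee_rot'],o['wrist_force'],o['wrist_torque'])
snap('wrist','w10')
im,d,p=load('w10'); C=cloud(d,p); S=cv2.cvtColor(im,cv2.COLOR_RGB2HSV)[...,1]
v,u=np.mgrid[0:400,0:640]
m=(S<60)&((u-318)**2/50**2+(v-272)**2/45**2<1)&(v<318)&(d>.05)
q=C[m]; z=np.median(q[:,2]); q=q[abs(q[:,2]-z)<.006]
A=np.c_[q[:,:2]-q[:,:2].mean(0),np.ones(len(q))]; print(z,np.linalg.lstsq(A,q[:,2],rcond=None)[0],cv2.minEnclosingCircle(q[:,:2].astype(np.float32)))
E
```

```text
13.2833 [0.54992578 0.18430808 0.2690378 ] [ 3.13864735e+00 -1.13749750e-03  1.37870533e+00] [-10.16594309  -3.37413837  20.31473285] [-0.54983434  2.12852951 -0.00321197]
0.10643338484347797 [ 0.00040339 -0.00122711  0.10646105] ((0.5507431626319885, 0.18538163602352142), 0.02655789814889431)
```

The cap has bottomed: TCP stalled at z 0.269 while the force rose to 20 N. Pressing one open arm down could tip the loose cap. So I'll turn the hand 90° and use one finger to hold the roof down while the other swings the far arm. Release and lift first.

Emit:
{"name": "move_arm", "arguments": {
  "increments": [
    [[0, 0, 0, -0.02, 0, 0, 0], [0, 0, 0, -0.03, 0, 0, 0], [0.8, 0, 0, -0.03, 0, 0, 0], [0.8, 0, 0, -0.03, 0, 0, 0], [0.8, 0, 0, -0.03, 0, 0, 0], [0.8, 0, 0, -0.03, 0, 0, 0], [0.8, 0, 0, -0.03, 0, 0, 0], [0.8, 0, 0, -0.03, 0, 0, 0]]
  ]
}}

```text
time: 14.0
tool_pos: [0.5502, 0.1843, 0.2653]
ee_rot: [-3.141, -0.0, 1.378]
wrist_force: [-0.4, 0.8, 0.1]
width: 0.075
```

Emit:
{"name": "move_arm", "arguments": {
  "increments": [
    [[0.8, 0, 0, -0.1, 0, 0, 0], [0.8, 0, 0, -0.3, 0, 0, 0], [0.8, 0, 0, -0.5, 0, 0, 0], [0.8, 0, 0, -0.7, 0, 0, 0], [0.8, 0, 0, -0.9, 0, 0, 0], [0.8, 0, 0, -0.9, 0, 0, 0]]
  ]
}}

```text
time: 14.5
tool_pos: [0.5509, 0.1845, 0.3617]
ee_rot: [3.132, -0.004, 1.379]
wrist_force: [0.8, -0.3, 0.6]
width: 0.0753
```

```bash
python3 - <<'E'
from meas import *
snap('wrist','w11'); o=robot.get_obs(); print(o['time'],o['tool_pos'],o['ee_rot'],o['wrist_force'],o['width'])
C,im,H,S,V=coup('w11',.06)
m=(abs(C[...,2]-.106)<.012)&(S<60)&(np.hypot(C[...,0]-.5495,C[...,1]-.184)<.035)
q=C[m]; A=np.c_[q[:,:2]-q[:,:2].mean(0),np.ones(len(q))]; print(m.sum(),np.median(q,0),np.linalg.lstsq(A,q[:,2],rcond=None)[0],cv2.minEnclosingCircle(q[:,:2].astype(np.float32)))
E
```

```text
14.55 [0.55065239 0.18444723 0.35912993] [ 3.13545160e+00 -2.84361369e-03  1.37854639e+00] [-0.03523005  0.21475058  0.45505571] 0.07489817230443899
w11 orange [ 306  105   18   63 1082] [314.3 135.5] [0.5627 0.247  0.0912] ends [0.5582 0.2247 0.0881] [0.5669 0.2672 0.0951]
w11 orange [306 251  16  59 901] [313.8 280.5] [0.5389 0.1287 0.1046] ends [0.5354 0.113  0.1177] [0.5425 0.1467 0.0915]
3737 [0.55039678 0.18685192 0.10647031] [-0.00505793 -0.03257493  0.10620022] ((0.5502140522003174, 0.18557117879390717), 0.029059825465083122)
```

View pics/w11.png

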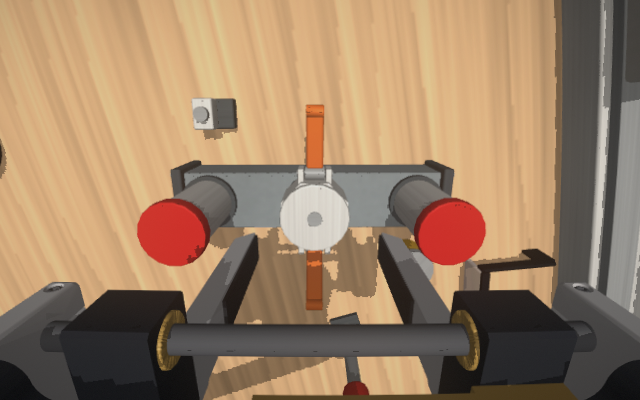

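Roof at 106.5 mm; arm a's tip is at (315,105) and arm b's at (314,308), both still open. I'll turn the hand 90° and centre it 37 mm outward.

Emit:
{"name": "move_arm", "arguments": {
  "increments": [
    [[1, 0, 0, 0, 0, 0, -0.06], [1, 0.05, 0, 0, 0, 0, -0.12], [1, 0.1, 0, 0, 0, 0, -0.19], [1, 0.16, 0, 0, 0, 0, -0.26], [1, 0.22, 0, 0, 0, 0, -0.33], [1, 0.28, 0, 0, 0, 0, -0.4], [1, 0.34, 0, 0, 0, 0, -0.45], [1, 0.37, 0, 0, 0, 0, -0.5]]
  ]
}}

```text
time: 15.22
tool_pos: [0.557, 0.2211, 0.3535]
ee_rot: [-3.139, -0.001, 2.168]
wrist_force: [0.9, -0.1, -0.5]
width: 0.0939
```

Emit:
{"name": "move_arm", "arguments": {
  "increments": [
    [[1, 0, 0, 0, 0, 0, -0.07], [1, 0, 0, 0, 0, 0, -0.14], [1, 0, 0, 0, 0, 0, -0.21], [1, 0, 0, 0, 0, 0, -0.28], [1, 0, 0, 0, 0, 0, -0.35], [1, 0, 0, 0, 0, 0, -0.42], [1, 0, 0, 0, 0, 0, -0.5], [1, 0, 0, 0, 0, 0, -0.5]]
  ]
}}

```text
time: 15.88
tool_pos: [0.557, 0.2206, 0.3537]
ee_rot: [-3.14, -0.003, 2.951]
wrist_force: [-0.2, 0.1, -0.6]
width: 0.0944
```

```bash
cat > pose.py <<'E'
from meas import *
A=np.array([.5500,.1845]); er=np.array([.192,.981]); el=np.array([.981,-.192])
def st():
    from scipy.spatial.transform import Rotation as Ro
    o=robot.get_obs(); R=Ro.from_euler('xyz',o['ee_rot']).as_matrix(); T=o['tool_pos']; w=o['width']
    def rlz(X): return np.round([(X[:2]-A)@er*1e3,(X[:2]-A)@el*1e3,X[2]*1e3],1)
    print('t',o['time'],'TCP',rlz(T),'inner',rlz(T+R@[0,-w/2,.1992]),'outer',rlz(T+R@[0,w/2,.1992]),'w',w,'tilt',np.degrees(np.arctan2(R[2,1],-R[2,2])),'toolx',R[:,0].round(3))
    print('F',o['wrist_force'].round(1),'q',o['joint_positions'].round(2))
E
python3 - <<'E'
from pose import *
st(); snap('wrist','w12'); coup('w12',.06)
E
```

```text
t 15.8833 TCP [ 3.670e+01 -1.000e-01  3.537e+02] inner [-10.7  -0.5 154.6] outer [ 83.6  -0.8 154.5] w 0.09441346858228801 tilt -0.07711746518739512 toolx [-0.982  0.189  0.003]
F [-0.2  0.1 -0.6] q [ 0.28  0.21  1.33  0.    1.6  -1.1 ]
w12 orange [320 205  61  21 976] [350.4 214.3] [0.5617 0.2465 0.0909] ends [0.5571 0.2246 0.0881] [0.5652 0.2669 0.095 ]
w12 orange [ 165  206   67   28 1125] [197.  218.8] [0.5378 0.1279 0.105 ] ends [0.5344 0.1125 0.1175] [0.5414 0.1471 0.0911]
```

View pics/w12.png

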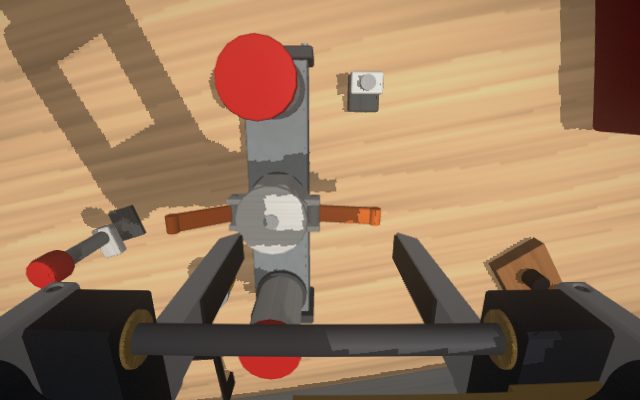

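The hand straddles: the inner tip is over the roof centre (r −11 mm) and the outer tip is over arm a's end (r 84 mm). I'll lower and start the tilt.

Emit:
{"name": "move_arm", "arguments": {
  "increments": [
    [[1, 0, 0, 0.12, 0, 0, 0], [1, 0, 0, 0.24, 0, 0, 0], [1, 0, 0, 0.36, 0, 0, 0], [1, 0, 0, 0.43, 0, 0, 0], [1, 0, 0, 0.46, 0, 0, 0], [1, 0, 0, 0.46, 0, 0, 0]]
  ]
}}

```text
time: 16.43
tool_pos: [0.5569, 0.2205, 0.3077]
ee_rot: [-3.14, -0.003, 2.949]
wrist_force: [0.4, 0.8, -0.7]
width: 0.0937
```

Emit:
{"name": "move_arm", "arguments": {
  "increments": [
    [[1, 0, 0.07, 0.02, 0.022, 0, 0], [1, 0, 0.14, 0.05, 0.044, 0, 0], [1, 0, 0.2, 0.07, 0.067, 0, 0], [1, 0, 0.27, 0.1, 0.089, 0, 0], [1, 0, 0.27, 0.13, 0.089, 0, 0], [1, 0, 0.27, 0.13, 0.089, 0, 0]]
  ]
}}

```text
time: 16.93
tool_pos: [0.5626, 0.2478, 0.2974]
ee_rot: [-3.004, 0.001, 2.95]
wrist_force: [0.2, 0.5, 0.5]
width: 0.0939
```

```bash
python3 - <<'E'
from pose import *
st(); snap('wrist','w13'); coup('w13',.06)
E
```

```text
t 16.9333 TCP [6.450e+01 2.000e-01 2.974e+02] inner [ -9.3   0.6 106.5] outer [83.7  0.5 93.6] w 0.09390500493801437 tilt -7.889504006618807 toolx [-0.982  0.19  -0.001]
F [0.2 0.5 0.5] q [ 0.35  0.3   1.34 -0.12  1.57 -1.02]
w13 orange [ 133  223   83   34 1690] [173.1 238.2] [0.5377 0.1283 0.1051] ends [0.5341 0.113  0.118 ] [0.5411 0.147  0.0913]
w13 orange [ 322  227   74   30 1485] [358.3 239.9] [0.5612 0.2455 0.0894] ends [0.5569 0.2249 0.0874] [0.5643 0.2647 0.0929]
```

View pics/w13.png

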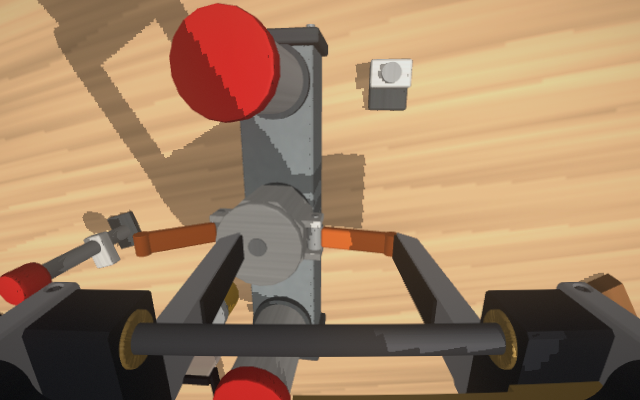

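Emit:
{"name": "move_arm", "arguments": {
  "increments": [
    [[1, 0, 0.06, 0.03, 0.022, 0, 0], [1, 0, 0.125, 0.055, 0.044, 0, 0], [1, 0, 0.19, 0.08, 0.067, 0, 0], [1, 0, 0.255, 0.11, 0.089, 0, 0], [1, 0, 0.32, 0.137, 0.111, 0, 0], [1, 0, 0.385, 0.166, 0.133, 0, 0], [1, 0, 0.447, 0.198, 0.156, 0, 0], [1, 0, 0.51, 0.232, 0.178, 0, 0]]
  ]
}}

```text
time: 17.65
tool_pos: [0.5719, 0.294, 0.2693]
ee_rot: [-2.725, 0.004, 2.949]
wrist_force: [0.5, 3.0, 5.9]
width: 0.0941
```

```bash
python3 - <<'E'
from pose import *
st(); snap('wrist','w14'); coup('w14',.04); snap('scene','s14')
im=load('s14')[0]; cv2.imwrite('pics/s14c.png',cv2.resize(im[160:280,280:440],(800,600),interpolation=cv2.INTER_CUBIC)[:,:,::-1])
E
```

```text
t 17.65 TCP [111.6   0.5 269.3] inner [-12.    1.2 106.2] outer [74.   1.3 68.1] w 0.09408610477026534 tilt -23.89051695573729 toolx [-0.982  0.191 -0.004]
F [0.5 3.  5.9] q [ 0.46  0.44  1.23 -0.33  1.72 -0.92]
w14 orange [ 154  220   72   25 1343] [188.4 231. ] [0.5375 0.1276 0.1058] ends [0.5346 0.1139 0.1182] [0.5393 0.1445 0.0935]
w14 orange [ 331  233   65   22 1311] [361.8 243.1] [0.5599 0.2396 0.0759] ends [0.5573 0.225  0.0827] [0.5625 0.2552 0.0688]
```

View pics/w14.png

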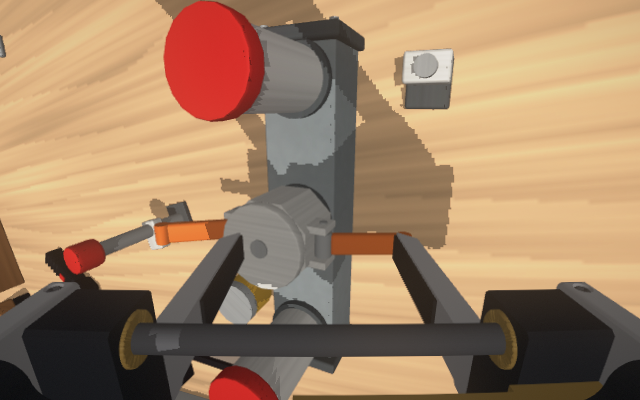

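View pics/s14c.png

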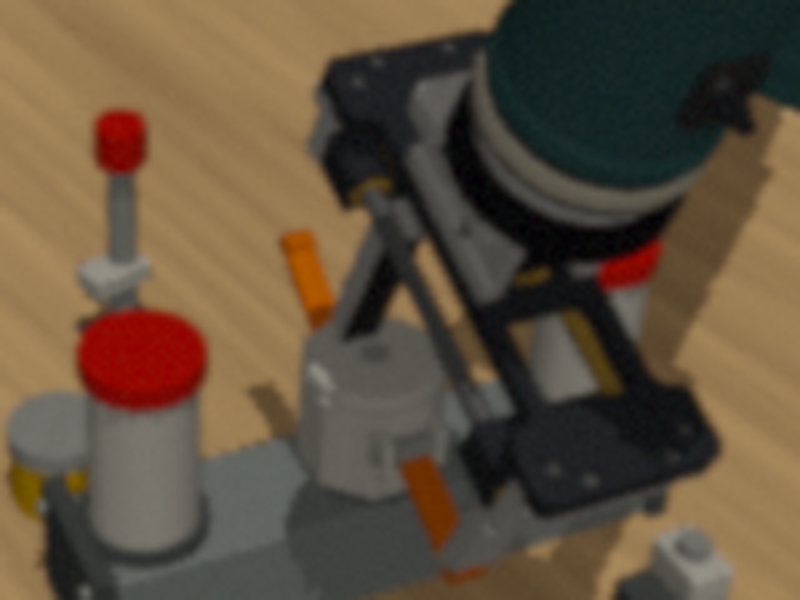

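Arm a is swinging (now well below level) while the cap stays put. I'll continue the tilt.

Emit:
{"name": "move_arm", "arguments": {
  "increments": [
    [[1, 0, 0.07, 0.02, 0.022, 0, 0], [1, 0, 0.14, 0.04, 0.044, 0, 0], [1, 0, 0.205, 0.065, 0.067, 0, 0], [1, 0, 0.27, 0.09, 0.089, 0, 0], [1, 0, 0.34, 0.117, 0.111, 0, 0], [1, 0, 0.403, 0.146, 0.133, 0, 0], [1, 0, 0.467, 0.178, 0.156, 0, 0], [1, 0, 0.53, 0.212, 0.178, 0, 0]]
  ]
}}

```text
time: 18.42
tool_pos: [0.5797, 0.3327, 0.2283]
ee_rot: [-2.44, 0.005, 2.949]
wrist_force: [2.1, 1.8, 9.6]
width: 0.0941
```

```bash
python3 - <<'E'
from pose import *
st(); snap('wrist','w15'); coup('w15',.02)
E
```

```text
t 18.4167 TCP [151.1   0.7 228.3] inner [-13.3   1.4 106.5] outer [58.6  1.7 45.8] w 0.09414099120665703 tilt -40.187874573432076 toolx [-0.981  0.191 -0.005]
F [2.1 1.8 9.6] q [ 0.55  0.61  1.12 -0.53  1.88 -0.87]
w15 orange [ 175  215   57   21 1020] [202.  225.3] [0.537  0.1256 0.1076] ends [0.5563 0.0027 0.0755] [0.5386 0.171  0.1154]
w15 orange [ 333  231   75   32 1352] [363.6 246.8] [0.5582 0.2316 0.0629] ends [0.5567 0.2229 0.0777] [0.5554 0.2451 0.039 ]
```

View pics/w15.png

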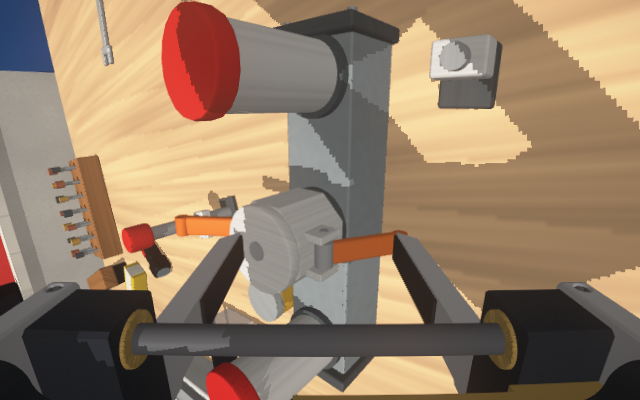

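Emit:
{"name": "move_arm", "arguments": {
  "increments": [
    [[0.97, 0, 0.03, 0.012, 0.013, 0, 0], [0.94, 0, 0.055, 0.024, 0.026, 0, 0], [0.91, 0, 0.08, 0.036, 0.039, 0, 0], [0.88, 0, 0.11, 0.048, 0.052, 0, 0], [0.85, 0, 0.14, 0.06, 0.065, 0, 0], [0.83, 0, 0.165, 0.07, 0.078, 0, 0], [0.83, 0, 0.165, 0.07, 0.078, 0, 0], [0.83, 0, 0.165, 0.07, 0.078, 0, 0]]
  ]
}}

```text
time: 19.13
tool_pos: [0.5811, 0.341, 0.2126]
ee_rot: [-2.319, 0.005, 2.949]
wrist_force: [1.6, 3.1, 9.7]
width: 0.0786
```

```bash
python3 - <<'E'
from pose import *
st(); snap('wrist','w16'); coup('w16',.02); snap('scene','s16')
im=load('s16')[0]; cv2.imwrite('pics/s16c.png',cv2.resize(im[160:280,280:440],(800,600),interpolation=cv2.INTER_CUBIC)[:,:,::-1])
E
```

```text
t 19.1333 TCP [159.5   0.5 212.6] inner [-13.2   1.2 105.8] outer [40.3  1.4 48.2] w 0.07856331171261866 tilt -47.11509590317106 toolx [-0.982  0.191 -0.005]
F [1.6 3.1 9.7] q [ 0.57  0.66  1.09 -0.61  1.95 -0.87]
w16 orange [195 213  50  22 876] [218.8 223.3] [0.5367 0.1255 0.1075] ends [0.5344 0.1148 0.1176] [0.5382 0.1384 0.0975]
w16 orange [343 227  61  41 998] [366.1 246.9] [0.5557 0.2227 0.0604] ends [0.5522 0.2288 0.0338] [0.557  0.2205 0.0761]
```

View pics/w16.png

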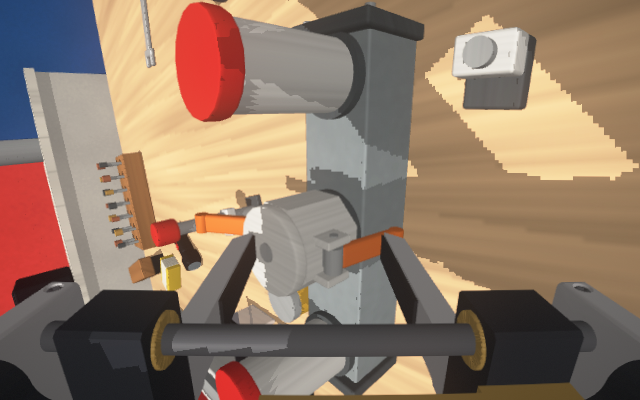

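View pics/s16c.png

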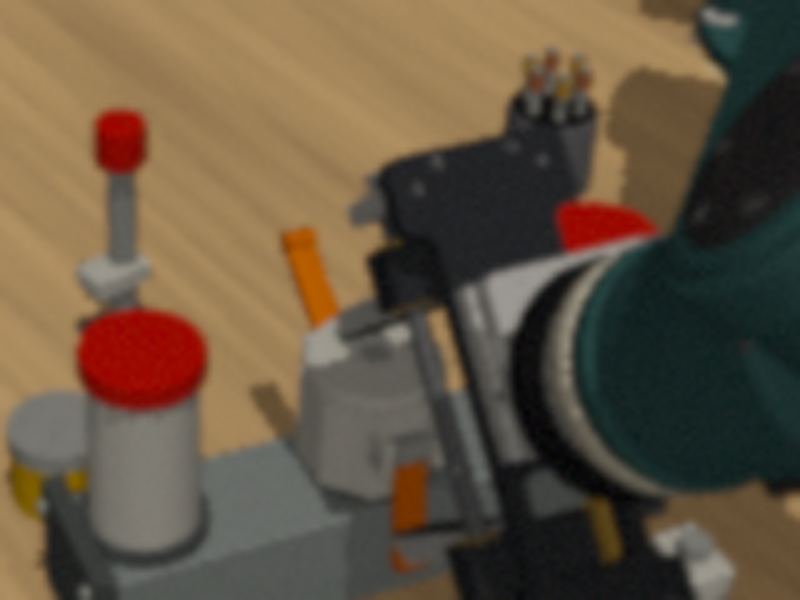

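Emit:
{"name": "move_arm", "arguments": {
  "increments": [
    [[0.81, 0, 0, 0, 0, 0, 0], [0.79, 0, 0, 0, 0, 0, 0], [0.77, 0, 0, 0, 0, 0, 0], [0.77, 0, 0, 0, 0, 0, 0]]
  ]
}}

```text
time: 19.57
tool_pos: [0.5812, 0.3401, 0.2148]
ee_rot: [-2.316, 0.007, 2.947]
wrist_force: [0.7, 0.8, 15.3]
width: 0.0731
```

```bash
python3 - <<'E'
from pose import *
st(); snap('wrist','w17'); coup('w17',.02)
E
```

```text
t 19.5667 TCP [158.6   0.7 214.8] inner [-12.5   1.3 106.5] outer [37.1  1.7 52.8] w 0.07311234921000984 tilt -47.28229586440062 toolx [-0.981  0.194 -0.007]
F [ 0.7  0.8 15.3] q [ 0.57  0.66  1.09 -0.62  1.95 -0.87]
w17 orange [195 214  53  21 925] [219.9 224.3] [0.537  0.1263 0.1104] ends [0.5349 0.1152 0.1215] [0.5382 0.1395 0.0994]
w17 orange [348 224  57  41 908] [370.9 243.1] [0.5548 0.2213 0.0579] ends [0.5531 0.2256 0.0328] [0.5562 0.2196 0.075 ]
```

Arm a looks down (its end is near r 43 mm, z 34 mm). I'll open, back out along the tool axis and check.

Emit:
{"name": "move_arm", "arguments": {
  "increments": [
    [[0.85, 0, 0, 0, 0, 0, 0], [0.95, 0, 0, -0.05, 0, 0, 0], [1, 0, 0, -0.15, 0, 0, 0], [1, 0, 0, -0.35, 0, 0, 0], [1, 0, 0, -0.6, 0, 0, 0], [1, 0, 0, -0.8, 0, 0, 0], [1, 0, 0, -1, 0, 0, 0], [1, 0, 0, -1, 0, 0, 0]]
  ]
}}

```text
time: 20.28
tool_pos: [0.5945, 0.415, 0.2802]
ee_rot: [-2.324, 0.003, 2.951]
wrist_force: [0.2, 0.7, 0.6]
width: 0.0939
```

```bash
python3 - <<'E'
from pose import *
st(); snap('wrist','w18'); C,im,H,S,V=coup('w18',.02)
rel=C[...,:2]-A; r=rel@er; l=rel@el; z=C[...,2]
m=(S<60)&(np.hypot(rel[...,0],rel[...,1])<.022)&(z>.09)
q=np.c_[r[m],l[m],z[m]]; n=np.linalg.lstsq(np.c_[q[:,:2]-q[:,:2].mean(0),np.ones(len(q))],q[:,2],rcond=None)[0]; print('roof',n,m.sum())
E
```

```text
t 20.2833 TCP [234.6  -0.6 280.2] inner [ 57.2   0.3 178.2] outer [121.4   0.3 109.7] w 0.09389850125850815 tilt -46.85775279022322 toolx [-0.982  0.189 -0.003]
F [0.2 0.7 0.6] q [ 0.63  0.75  0.82 -0.63  2.14 -0.94]
w18 orange [229 183  36  15 448] [246.5 189.9] [0.5372 0.1259 0.1063] ends [0.5342 0.1139 0.1169] [0.5392 0.1389 0.0968]
w18 orange [331 191  42  23 603] [351.5 201.2] [0.5572 0.2243 0.0554] ends [0.5564 0.2208 0.0766] [0.5576 0.2295 0.0347]
roof [-0.0014797  -0.0013365   0.10676617] 1058
```

View pics/w18.png

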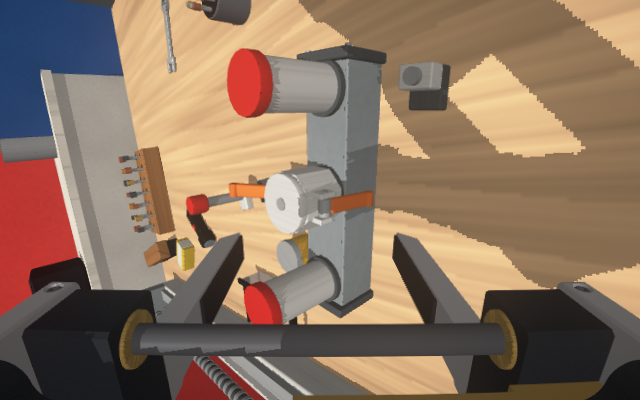

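The picture shows arm a lying down along the body at (352,201) and arm b still open at (246,190). The roof is level at about 106.5 mm. Next I'll bring the hand upright, close the fingers and cross to arm b.

Emit:
{"name": "move_arm", "arguments": {
  "increments": [
    [[0.8, 0, -0.12, -0.014, -0.065, 0, 0], [0.6, 0, -0.25, -0.028, -0.13, 0, 0], [0.4, 0, -0.37, -0.041, -0.195, 0, 0], [0.2, 0, -0.5, -0.055, -0.26, 0, 0], [0, 0, -0.62, -0.07, -0.325, 0, 0], [0, 0, -0.74, -0.083, -0.39, 0, 0], [0, 0, -0.87, -0.096, -0.455, 0, 0], [0, 0, -0.99, -0.11, -0.52, 0, 0]]
  ]
}}

```text
time: 21.0
tool_pos: [0.5829, 0.3529, 0.3565]
ee_rot: [-3.14, -0.002, 2.948]
wrist_force: [0.6, 0.5, -0.0]
width: 0.0445
```

```bash
python3 - <<'E'
from pose import *
st()
E
```

```text
t 21.0 TCP [ 1.715e+02 -1.000e-01  3.565e+02] inner [149.   -0.5 157.4] outer [193.4  -0.5 157.3] w 0.04445482032796242 tilt -0.08131715002843701 toolx [-0.981  0.193  0.002]
F [ 0.6  0.5 -0. ] q [ 0.46  0.4   1.09  0.    1.66 -0.92]
```

Emit:
{"name": "move_arm", "arguments": {
  "increments": [
    [[0, 0, -0.1, 0, 0, 0, 0], [0, 0, -0.3, 0, 0, 0, 0], [0, 0, -0.5, 0, 0, 0, 0], [0, 0, -0.7, 0, 0, 0, 0], [0, 0, -0.8, 0, 0, 0, 0], [0, 0, -0.8, 0, 0, 0, 0]]
  ]
}}

```text
time: 21.5
tool_pos: [0.5676, 0.2734, 0.3567]
ee_rot: [-3.133, -0.002, 2.947]
wrist_force: [0.5, -0.1, -0.1]
width: 0.0037
```

```bash
python3 - <<'E'
from pose import *
st(); snap('wrist','w19'); C,im,H,S,V=coup('w19',.02)
E
```

```text
t 21.5 TCP [9.060e+01 2.000e-01 3.567e+02] inner [ 87.1  -0.2 157.5] outer [ 90.9  -0.2 157.5] w 0.0037386603635257186 tilt -0.4743965133806656 toolx [-0.981  0.194  0.002]
F [ 0.5 -0.1 -0.1] q [ 0.36  0.28  1.24 -0.01  1.63 -1.02]
w19 orange [259 189  18  25 273] [267.6 199.1] [0.5566 0.2245 0.0521] ends [0.5571 0.2213 0.073 ] [0.5564 0.2285 0.0356]
w19 orange [ 101  204   70   28 1168] [135.3 216.8] [0.5376 0.1282 0.1047] ends [0.5345 0.1127 0.1173] [0.541  0.1469 0.0912]
```

View pics/w19.png

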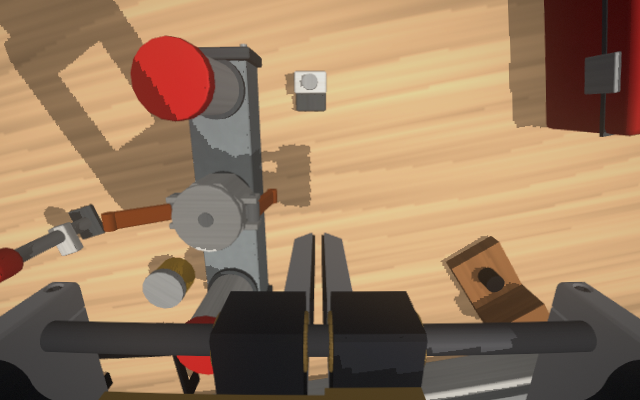

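Arm a lies closed at (268,199). I'll cross to arm b and push down.

Emit:
{"name": "move_arm", "arguments": {
  "increments": [
    [[0, 0, -0.15, 0, 0, 0, 0], [0, 0, -0.38, 0, 0, 0, 0], [0, 0, -0.62, 0, 0, 0, 0], [0, 0, -0.84, 0, 0, 0, 0]]
  ]
}}

```text
time: 21.88
tool_pos: [0.5515, 0.1925, 0.358]
ee_rot: [-3.136, -0.001, 2.951]
wrist_force: [0.3, 0.3, -0.4]
width: 0.0005
```

Emit:
{"name": "move_arm", "arguments": {
  "increments": [
    [[0, 0, -0.25, 0, 0, 0, 0], [0, 0, -0.5, 0, 0, 0, 0], [0, 0, -0.72, 0, 0, 0, 0], [0, 0, -0.84, 0, 0, 0, 0], [0, 0, -0.84, 0.1, 0, 0, 0], [0, 0, -0.84, 0.25, 0, 0, 0], [0, 0, -0.84, 0.35, 0, 0, 0], [0, 0, -0.84, 0.35, 0, 0, 0]]
  ]
}}

```text
time: 22.55
tool_pos: [0.5351, 0.1113, 0.3202]
ee_rot: [-3.136, -0.006, 2.95]
wrist_force: [-0.3, -0.1, -0.7]
width: 0.0005
```

```bash
python3 - <<'E'
from pose import *
st(); snap('wrist','w20'); C,im,H,S,V=coup('w20',.02)
E
```

```text
t 22.55 TCP [-74.7  -0.5 320.2] inner [-76.1  -1.8 121. ] outer [-75.6  -1.8 121. ] w 0.000520833958365643 tilt -0.34635846505372003 toolx [-0.982  0.19   0.006]
F [-0.3 -0.1 -0.7] q [ 0.1   0.11  1.51 -0.    1.53 -1.28]
w20 orange [323 221  51  27 729] [353. 233.] [0.5379 0.1345 0.0995] ends [0.53   0.1186 0.1101] [0.5422 0.1476 0.0902]
```

View pics/w20.png

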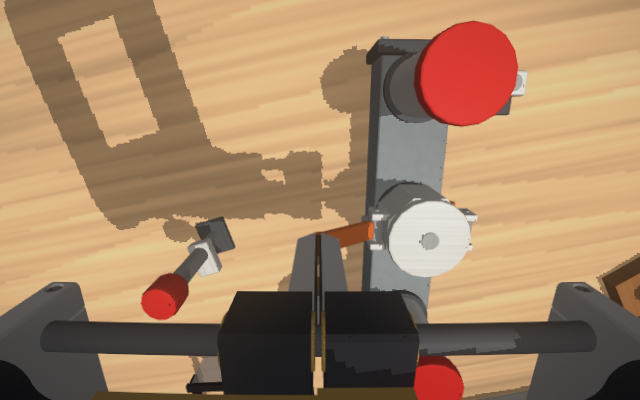

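Emit:
{"name": "move_arm", "arguments": {
  "increments": [
    [[0, 0, 0, 0.05, 0, 0, 0], [0, 0, 0, 0.1, 0, 0, 0], [0, 0, 0, 0.15, 0, 0, 0], [0, 0, 0, 0.2, 0, 0, 0], [0, 0, 0, 0.25, 0, 0, 0], [0, 0, 0, 0.3, 0, 0, 0], [0, 0, 0, 0.35, 0, 0, 0], [0, 0, 0, 0.35, 0, 0, 0]]
  ]
}}

```text
time: 23.27
tool_pos: [0.5354, 0.1106, 0.2873]
ee_rot: [-3.137, -0.002, 2.949]
wrist_force: [0.5, -0.0, 1.4]
width: 0.0004
```

```bash
python3 - <<'E'
from pose import *
st(); snap('wrist','w21'); C,im,H,S,V=coup('w21',.02)
rel=C[...,:2]-A; r=rel@er; l=rel@el; z=C[...,2]
m=(S<60)&(np.hypot(rel[...,0],rel[...,1])<.022)&(z>.09)
q=np.c_[r[m],l[m],z[m]]; n=np.linalg.lstsq(np.c_[q[:,:2],np.ones(len(q))],q[:,2],rcond=None)[0]; print('roof',n,m.sum())
E
```

```text
t 23.2667 TCP [-7.530e+01 -1.000e-01  2.873e+02] inner [-76.4  -0.6  88.1] outer [-76.   -0.6  88.1] w 0.00044239573855500594 tilt -0.2610011246560698 toolx [-0.982  0.191  0.002]
F [ 0.5 -0.   1.4] q [ 0.1   0.13  1.56 -0.    1.46 -1.28]
w21 orange [331 234  48  22 805] [358.4 243.9] [0.5386 0.1352 0.0868] ends [0.5313 0.1235 0.0858] [0.5406 0.1444 0.0865]
roof [-0.82914619 -1.76216831  0.13816348] 7378
```

View pics/w21.png

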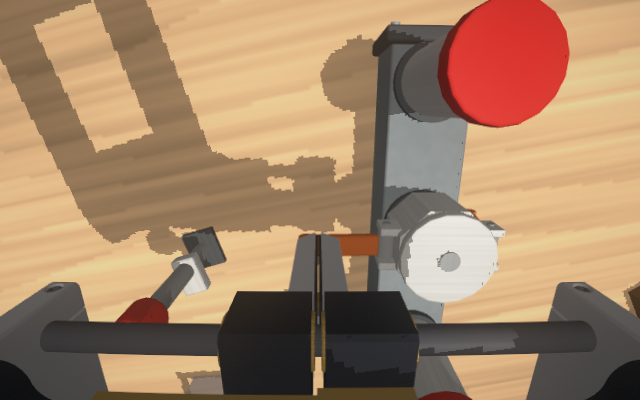

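Arm b is now level and the cap looks undisturbed. I'll continue down, then push in.

Emit:
{"name": "move_arm", "arguments": {
  "increments": [
    [[0, 0, 0, 0.05, 0, 0, 0], [0, 0, 0, 0.1, 0, 0, 0], [0, 0, 0, 0.15, 0, 0, 0], [0, 0, 0, 0.2, 0, 0, 0], [0, 0, 0, 0.25, 0, 0, 0], [0, 0, 0, 0.3, 0, 0, 0], [0, 0, 0, 0.35, 0, 0, 0], [0, 0, 0, 0.4, 0, 0, 0]]
  ]
}}

```text
time: 23.98
tool_pos: [0.5359, 0.1104, 0.2489]
ee_rot: [-3.137, 0.001, 2.95]
wrist_force: [-0.7, -0.7, 2.6]
width: 0.0006
```

Emit:
{"name": "move_arm", "arguments": {
  "increments": [
    [[0, 0, 0.03, 0.02, 0, 0, 0], [0, 0, 0.06, 0.02, 0, 0, 0], [0, 0, 0.09, 0.02, 0, 0, 0], [0, 0, 0.12, 0.02, 0, 0, 0], [0, 0, 0.15, 0.02, 0, 0, 0], [0, 0, 0.18, 0.02, 0, 0, 0], [0, 0, 0.18, 0.02, 0, 0, 0]]
  ]
}}

```text
time: 24.57
tool_pos: [0.539, 0.1281, 0.2463]
ee_rot: [-3.136, -0.001, 2.95]
wrist_force: [-1.6, -4.0, -1.2]
width: 0.0002
```

```bash
python3 - <<'E'
from pose import *
st(); snap('wrist','w22'); C,im,H,S,V=coup('w22',.02)
E
```

```text
t 24.5667 TCP [-5.750e+01  1.000e-01  2.463e+02] inner [-58.7  -0.2  47.1] outer [-58.5  -0.2  47.1] w 0.0001763972891411945 tilt -0.3217968149767463 toolx [-0.982  0.191  0.001]
F [-1.6 -4.  -1.2] q [ 0.13  0.18  1.59 -0.01  1.38 -1.25]
w22 orange [465 227  22  18 214] [475.1 234.7] [0.5496 0.2251 0.047 ] ends [0.55   0.2278 0.0375] [0.5491 0.2226 0.0592]
w22 orange [322 228  35  53 515] [345.3 252.8] [0.538  0.143  0.0629] ends [0.5337 0.1344 0.0353] [0.5415 0.1459 0.076 ]
```

View pics/w22.png

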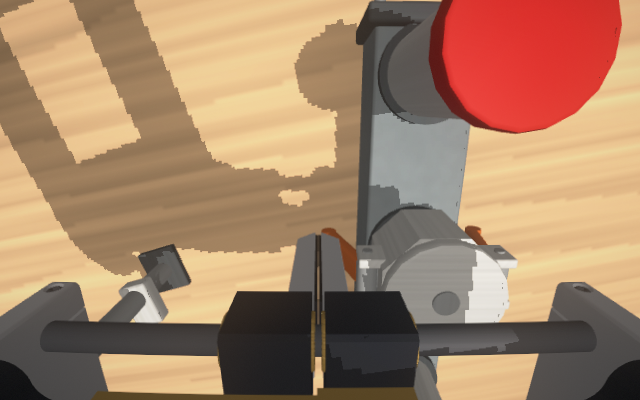

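Emit:
{"name": "move_arm", "arguments": {
  "increments": [
    [[0, 0, 0.02, 0, 0, 0, 0], [0, 0, 0.04, 0, 0, 0, 0], [0, 0, 0.05, 0, 0, 0, 0], [0, 0, 0.05, 0, 0, 0, 0]]
  ]
}}

```text
time: 24.95
tool_pos: [0.5401, 0.1329, 0.2466]
ee_rot: [-3.137, -0.0, 2.949]
wrist_force: [-0.7, -4.8, -1.6]
width: 0.0006
```

Emit:
{"name": "move_arm", "arguments": {
  "increments": [
    [[0, 0, 0.015, 0, 0, 0, 0], [0, 0, 0.03, 0, 0, 0, 0], [0, 0, 0.03, 0, 0, 0, 0]]
  ]
}}

```text
time: 25.2
tool_pos: [0.5405, 0.135, 0.2466]
ee_rot: [-3.134, -0.001, 2.949]
wrist_force: [-1.3, -8.1, -2.4]
width: 0.0002
```

```bash
python3 - <<'E'
from pose import *
st(); snap('wrist','w23'); C,im,H,S,V=coup('w23',.02)
E
```

```text
t 25.2 TCP [-5.030e+01  2.000e-01  2.466e+02] inner [-52.    0.1  47.4] outer [-51.8   0.1  47.4] w 0.00023685079306530146 tilt -0.44680202345127834 toolx [-0.982  0.191  0.001]
F [-1.3 -8.1 -2.4] q [ 0.14  0.19  1.58 -0.01  1.38 -1.23]
w23 orange [453 225  21  17 204] [462.5 232.4] [0.5492 0.2248 0.0448] ends [0.5495 0.2272 0.0358] [0.5489 0.2224 0.0566]
w23 orange [328 227  21  35 230] [338.6 237.5] [0.5363 0.1473 0.0476] ends [0.5376 0.1485 0.072 ] [0.5359 0.1447 0.0335]
```

Emit:
{"name": "move_arm", "arguments": {
  "increments": [
    [[0, 0, 0.015, 0, 0, 0, 0], [0, 0, 0.025, 0, 0, 0, 0], [0, 0, 0.025, 0, 0, 0, 0], [0, 0, 0.025, 0, 0, 0, 0]]
  ]
}}

```text
time: 25.58
tool_pos: [0.5409, 0.1361, 0.2465]
ee_rot: [-3.13, -0.001, 2.949]
wrist_force: [-1.7, -12.2, 0.0]
width: 0.0003
```

Emit:
{"name": "move_arm", "arguments": {
  "increments": [
    [[0, 0, -0.1, 0, 0, 0, 0], [0, 0, -0.25, 0, 0, 0, 0], [0, 0, -0.3, -0.1, 0, 0, 0], [0, 0, -0.3, -0.3, 0, 0, 0], [0, 0, -0.3, -0.6, 0, 0, 0], [0, 0, -0.3, -0.9, 0, 0, 0], [0, 0, -0.3, -1, 0, 0, 0], [0, 0, -0.3, -1, 0, 0, 0]]
  ]
}}

```text
time: 26.25
tool_pos: [0.5364, 0.1099, 0.3521]
ee_rot: [3.142, 0.01, 2.95]
wrist_force: [-0.5, 0.4, -0.7]
width: 0.0005
```

```bash
python3 - <<'E'
from pose import *
st(); snap('wrist','w24'); C,im,H,S,V=coup('w24',.02); snap('top','t24'); snap('scene','s24')
im=load('s24')[0]; cv2.imwrite('pics/s24c.png',cv2.resize(im[160:280,280:440],(800,600),interpolation=cv2.INTER_CUBIC)[:,:,::-1])
E
```

```text
t 26.25 TCP [-75.8   1.  352.1] inner [-76.    2.9 152.9] outer [-75.6   2.9 152.9] w 0.0004634774492063391 tilt 0.003149909418611239 toolx [-0.982  0.191 -0.01 ]
F [-0.5  0.4 -0.7] q [ 0.1   0.09  1.47 -0.    1.57 -1.28]
w24 orange [348 186  16  25 243] [355.5 195.6] [0.5404 0.1448 0.0526] ends [0.5399 0.1406 0.0365] [0.5421 0.1475 0.0732]
```

View pics/w24.png

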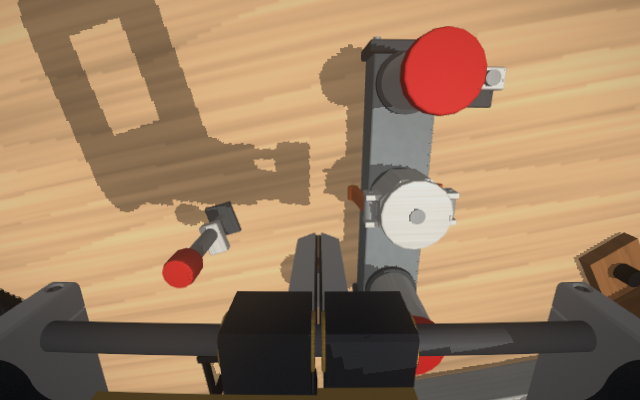

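View pics/s24c.png

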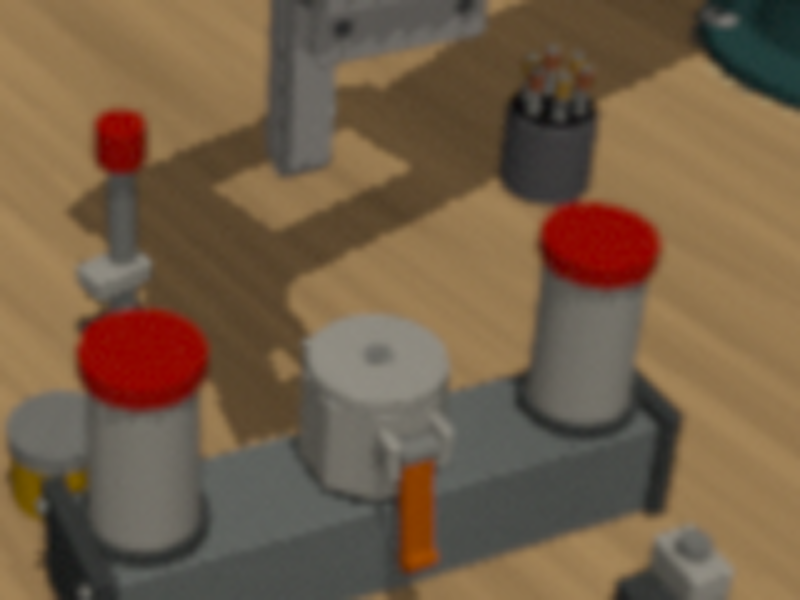

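The scene picture shows arm a hanging straight down along the body, with the cap level. Arm b is down at (355,196) in the wrist view. I'll check both arms from arm a's side as well.

Emit:
{"name": "move_arm", "arguments": {
  "increments": [
    [[0, 0, 0.2, -0.1, 0, 0, 0], [0, 0, 0.45, -0.2, 0, 0, 0], [0, 0, 0.7, -0.2, 0, 0, 0], [0, 0, 0.95, -0.2, 0, 0, 0]]
  ]
}}

```text
time: 26.73
tool_pos: [0.5537, 0.2035, 0.3645]
ee_rot: [-3.136, -0.003, 2.949]
wrist_force: [0.1, -0.7, 0.7]
width: 0.0004
```

Emit:
{"name": "move_arm", "arguments": {
  "increments": [
    [[0, 0, 0.25, 0, 0, 0, 0], [0, 0, 0.5, 0, 0, 0, 0], [0, 0, 0.75, 0, 0, 0, 0], [0, 0, 0.95, 0, 0, 0, 0], [0, 0, 0.95, 0, 0, 0, 0], [0, 0, 0.95, 0, 0, 0, 0]]
  ]
}}

```text
time: 27.23
tool_pos: [0.5716, 0.2965, 0.3629]
ee_rot: [-3.134, -0.004, 2.951]
wrist_force: [0.3, 0.9, -0.4]
width: 0.0006
```

```bash
python3 - <<'E'
from pose import *
st(); snap('wrist','w25')
for tag in('w25','w24'):
    C,im,H,S,V=coup(tag,.02)
    rel=C[...,:2]-A; r=rel@er; l=rel@el; z=C[...,2]
    m=(H>4)&(H<15)&(S>150)&(V>60)&(z>.045)&(z<.078)&(abs(l)<.012)&(abs(r)<.06)
    if m.sum()>20:
        k=np.polyfit(z[m],abs(r[m]),1); print(tag,m.sum(),'lean from vertical deg',np.degrees(np.arctan(-k[0])))
    m=(S<60)&(np.hypot(rel[...,0],rel[...,1])<.022)&(abs(z-.106)<.01)
    q=np.c_[r[m],l[m],z[m]]; print('roof',np.linalg.lstsq(np.c_[q[:,:2],np.ones(len(q))],q[:,2],rcond=None)[0],m.sum())
    m=(S<60)&(np.hypot(rel[...,0],rel[...,1])<.04)&(abs(z-.1065)<.002); print(cv2.minEnclosingCircle(C[m][:,:2].astype(np.float32)))
E
```

```text
t 27.2333 TCP [ 1.140e+02 -3.000e-01  3.629e+02] inner [112.2  -1.2 163.7] outer [112.8  -1.2 163.7] w 0.0006458474888864855 tilt -0.438968892933827 toolx [-0.982  0.189  0.004]
F [ 0.3  0.9 -0.4] q [ 0.39  0.31  1.19 -0.    1.65 -0.99]
w25 orange [235 186  21  25 316] [244.7 196.6] [0.5546 0.2257 0.054 ] ends [0.555  0.2229 0.0758] [0.5548 0.23   0.0351]
w25 203 lean from vertical deg 6.1756961436796
roof [ 0.00069551 -0.00449513  0.10643902] 2110
((0.5492644309997559, 0.18570782244205475), 0.028538482263684273)
w24 orange [348 186  16  25 243] [355.5 195.6] [0.5404 0.1448 0.0526] ends [0.5399 0.1406 0.0365] [0.5421 0.1475 0.0732]
w24 157 lean from vertical deg 6.596383025862752
roof [ 0.00121975 -0.00728133  0.10657597] 2373
((0.5493663549423218, 0.18477758765220642), 0.028469199314713478)
```

View pics/w25.png

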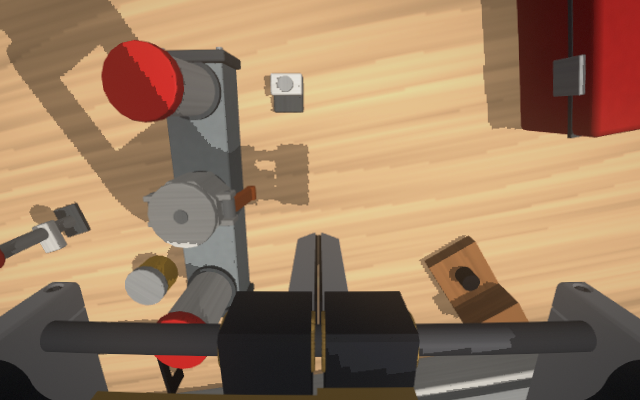

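Both levers lean only about 6–7° by the fit, against 9° nominal when closed. The roof is level at 106.5 mm, centred within 2 mm, and the hand is clear. I'll hand in.

```bash
python3 -c "
from bench import robot
print(robot.get_obs()['time']); print(robot.close_job())"
```

```text
27.2833
the job is handed in; nothing more can be done
None
```

The coupling cap is fully home on the adaptor with both cam arms down, and I handed the job in at 27.3 s. The hand-in gave no verdict, so these results rest on my own measurements.

**What I did**
- I gripped the cap on its free flats, turned it about 32° so the arms cleared the stubs, and pushed it down until it stopped. The push force rose to 20 N while the height no longer changed, with both arms still open, and then I released it.
- I swung arm a, on the side away from the hold-down, down with a tilted, open hand: one finger held the roof while the other pushed the lever.
- I then swung arm b down with closed fingers and backed off.

**Last checks**
- **Height and tilt:** the roof is at 106.5 mm against 106 nominal, and level within 0.01 rad.
- **Centring:** the cap is within about 2 mm of the measured adaptor axis.
- **Cam arms:** the levers lean out 6.2° (a) and 6.6° (b), against 9° nominal when closed. I take the gap as depth noise, because both arms agree and both were pressed to their stop.
- **Hand:** it was well clear of everything, with no force reading beyond noise.
- **Bystanders:** I did not re-measure them at the end. The pictures showed nothing knocked.

**What disagreed**
- The cameras differed by up to 6 mm on the adaptor's position, so I used the wrist camera.
- While seating, the cap carried up to 10 N of side load, probably from a 1–2 mm offset that the bore clearance takes up.
- While I squeezed arm a down, the cap appeared to tilt briefly by about 0.04 rad. It measured level afterwards.

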